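# Impact sockets from the carry tray back to the bench block

## Robot

A 6-joint arm with a two-finger parallel gripper is mounted at the origin on a cart in front of the work surface, level with it; the furniture and walls round the work are solid. World frame = base frame: x ahead of the robot, y to its left, z up, the work surface at z = 0. Lengths are in m, angles in rad, forces in N, time in s.
With the tool pointing down it reaches from about 0.3 to 0.85 m from the base axis. Payload 4.2 kg.
Tool frame: the origin (TCP) lies on the centre line of the jaws, within the pads' length; the fingertips stand 22 mm ahead of it and the grasp point (between the pads) lies 3 mm ahead of it; z points along the fingers, y is the direction in which the jaws open and shut (so a half turn about z gives the same grasp; the last joint's range is limited). The gripper opens to 91 mm and grips with 3 to 60 N. Pads are 32 mm wide; open, the fingers measure 118 mm over their backs; the gripper's body (76 mm by 178 mm) begins 60 mm behind the grasp point.
Start: joints at [-1.175, 0.32, 1.565, -0, 1.257, -0.02], TCP at [0.232, -0.526, 0.236] pointing down, gripper open.
Joint ranges: [-3.11, 3.11], [-0.84, 2.01], [0.21, 2.61], [-1.34, 4.49], [0.05, 2.63], [-2.56, 2.56]. Speed limits (rad/s): [2.57, 2.57, 3.14, 3.14, 3.14, 3.14].

## Interface

Orientations are given as a unit quaternion [x, y, z, w].
In Python, from workcell import r gives the robot as it stands. The module is installed in compiled form; this text tells all that it offers.
- The arm moves only by the tool send_rows, never from a script. Its argument "increments" is a list of rows, each an object with "delta_pos": the shift along the world's x, y, z in mm, a list of three; "rot": the turn, a rotation vector about the world's x, y, z in degrees, a list of three; "gripper": the closure, from 0 (fully open) to 1 (shut). A call has 1 to 20 rows; each row is the pose to reach, as a shift and turn from the pose commanded when the call began; what a row does not reach only later rows make up. A row lasts 1/8 s, in which the tool goes at most 62.5 mm and 10.7 degrees, less where a joint would pass 70% of its speed; a pose out of reach is approached as far as the arm can. A call with a gripper value outside its range is refused whole. The fingers move at their own pace and stop on an object; the grip force is fixed at half the most. Time passes only in rows, so rows that repeat a pose let the fingers close. It gives the time, the measured TCP pose, the force and the opening at its end, in the units of the state.
- r.observe(): the state, without advancing time (a new reading comes with each control period).
- r.capture(name): name is "scene" or "side" or "wrist"; returns a dict with "frame" (420x560x3 uint8, red, green, blue), "range_z" (420x560 float32, m along the optical axis (not along the pixel's ray), 0 where there is no reading), "fx", "fy", "cx", "cy" (pixels), "dist_coeffs" ([k1, k2, p1, p2, k3] as OpenCV has them; the pictures are not rectified), "R" (3x3) and "t" (3): a world point X has camera coordinates R X + t. Camera axes: x right, y down, z forward; pixel columns grow to the right and rows downward; lengths in m; the calibration is good to about 2 mm. A picture is of the moment at which its call begins.
- r.job_done(): hands the job in, once; it reports no verdict.
The state is a dict: "t": time; "joint_positions": joint angles; "joint_vel": joint speeds; "tau": joint torques, N m; "tcp_pos": TCP position; "tool_rot": TCP orientation; "contact_force": force on the tool from outside, world axes, zero at the start; "wrist_torque": the same for the moment, N m; "grip_width": finger opening in m.
Only numpy, scipy, OpenCV 4.12 (cv2) and the standard library are available. Lean on these libraries where they do the work, as an engineer would, in place of code of your own. Each camera call takes 0.05 s, during which the arm holds its last target.

## Task

The impact sockets came back from a job mixed up in the carry tray. Flip the tray's toggle latch open and swing the hold-down bar right over to the back, then put the four sockets into the wooden socket block, in order of size, each standing upright and fully down in the hole bored for it. Do not knock any socket over; leave the bar open.

Things in the scene. Friction and masses are not known exactly. Their poses are not given: they have to be found in the camera images.
- latch_grip (a point): Middle of the latch lever's black grip (44x12x8 mm, 12 wide along y), at the grey carry tray's left end (seen from the robot), pointing to the robot, 30 mm above the bench, free beneath. Own x level to the tray's far side, y along the row and lever pin, z up. Pin: 45 mm along x, -8 along z. Opens up and over to the far side (+turn about y, 1.9 rad); light, stays where left; frees the bar past 0.7 rad.
- bar_handle (a point): Middle of the black handle (24 mm along y, 12 along x, 26 high) on the hold-down bar, an 8 mm round steel bail just over the sockets, held by the latch. 105 mm above the bench. Own x level to the tray's far side, y along the row, z up. Hinge line: 45 mm along x, -93 along z. Opens up and over to the far side (+turn about y, 1.65 rad); past 0.6 rad its weight takes it on, slowly. 0.24 kg.
- mid_24 (a point): Centre (half-way up) of the thinnest of four deep impact sockets: plain dark steel cylinder, 24 mm diameter, 78 mm tall, hexagon bore on top, up to 0.35 kg. Stands upright in one of four bays in a row in the grey carry tray (74x248 mm, walls 18 mm high, floor 4 mm above the bench, bays 60 mm apart), in mixed order. Own z: its axis, up.
- mid_32 (a point): Centre (half-way up) of the second thinnest of four deep impact sockets: plain dark steel cylinder, 32 mm diameter, 78 mm tall, hexagon bore on top, up to 0.35 kg. Stands upright in one of four bays in a row in the grey carry tray (74x248 mm, walls 18 mm high, floor 4 mm above the bench, bays 60 mm apart), in mixed order. Own z: its axis, up.
- mid_40 (a point): Centre (half-way up) of the second thickest of four deep impact sockets: plain dark steel cylinder, 40 mm diameter, 78 mm tall, hexagon bore on top, up to 0.35 kg. Stands upright in one of four bays in a row in the grey carry tray (74x248 mm, walls 18 mm high, floor 4 mm above the bench, bays 60 mm apart), in mixed order. Own z: its axis, up.
- mid_48 (a point): Centre (half-way up) of the thickest of four deep impact sockets: plain dark steel cylinder, 48 mm diameter, 78 mm tall, hexagon bore on top, up to 0.35 kg. Stands upright in one of four bays in a row in the grey carry tray (74x248 mm, walls 18 mm high, floor 4 mm above the bench, bays 60 mm apart), in mixed order. Own z: its axis, up.
- hole_24 (a point): Mouth centre of the 31 mm hole bored for the 24 mm socket, at the right end of the same wooden block (see hole_32), 22 mm deep, 28 mm above the bench at the mouth. Own y: along the row to the wider holes; z up. Between block and tray a 255 mm high bread machine stands at the back, from about 0.48 m from the robot's base axis outwards, and a screen behind the block: pass in front of them.
- hole_32 (a point): Mouth centre of the 39 mm hole bored for the 32 mm socket in the wooden block (76x262 mm, 28 mm high; four holes in a row 60 mm apart, narrowest at the right end seen from the robot, widest at the left; 22 mm deep, floor 6 mm above the bench, bevelled mouths). In the top face, 28 mm above the bench. Own y: along the row to the wider holes; z up.
- hole_40 (a point): Mouth centre of the 47 mm hole bored for the 40 mm socket in the wooden block (76x262 mm, 28 mm high; four holes in a row 60 mm apart, narrowest at the right end seen from the robot, widest at the left; 22 mm deep, floor 6 mm above the bench, bevelled mouths). In the top face, 28 mm above the bench. Own y: along the row to the wider holes; z up.
- hole_48 (a point): Mouth centre of the 55 mm hole bored for the 48 mm socket in the wooden block (76x262 mm, 28 mm high; four holes in a row 60 mm apart, narrowest at the right end seen from the robot, widest at the left; 22 mm deep, floor 6 mm above the bench, bevelled mouths). In the top face, 28 mm above the bench. Own y: along the row to the wider holes; z up.
Things that resemble listed ones, but are neither listed nor needed, are in the scene too. What is shaped like the part that bears mid_24 but turquoise is not meant.

How it is judged:
On the way, in this order (a step that is already met when the one before it is completed fails the run):
1. the latch lever is flipped open (angle between latch_grip's own z axis and vertical above 1 rad), for 0.2 s.
2. the hold-down bar is swung over to the back (angle between bar_handle's own z axis and vertical above 1.4 rad), for 0.2 s.
At the end, for the whole second after the job is handed in: Each of the four sockets stands upright (within 0.12 rad) and fully down in its own hole of the block (centre within 10 mm of the hole's axis and no more than 49 mm above the bench), released and at rest, and the hold-down bar is lying open (turned by more than 1.4 rad) (angle between bar_handle's own z axis and vertical above 1.4 rad and horizontal distance between mid_24 and hole_24 below 0.01 m and height (world z) of each of mid_24, mid_32, mid_40, mid_48 below 0.049 m and angle between each of mid_24, mid_32, mid_40, mid_48's own z axis and vertical below 0.12 rad and horizontal distance between mid_32 and hole_32 below 0.01 m and horizontal distance between mid_40 and hole_40 below 0.01 m and horizontal distance between mid_48 and hole_48 below 0.01 m); the robot touches nothing.
It fails at once if a socket is knocked over (angle between any of mid_24, mid_32, mid_40, mid_48's own z axis and vertical above 0.9 rad).
It also fails if it takes over 141 s, if anything falls off the work surface, if the arm or the gripper's body presses on something with over 40 N, if the wrist force passes 120 N, or if a joint passes its speed limit or range.

## Working session

There is one attempt and no reset: what is moved stays moved. The work goes in short steps, Python scripts to look and compute and a tool call to move; the robot and the scene stay as the last step left them, time stands still between calls to the robot, and variables do not carry over. Pictures are saved under pics/ and viewed, and the job is handed in when it is done.

Besides the shell and the picture viewer there is one more tool, called as a command line: name --argument value ..., lists and objects as JSON in quotes. send_rows: Moves the arm, as the interface text tells. Its arguments: {"type":"object","properties":{"increments":{"type":"array"}},"required":["increments"]}

```bash
mkdir -p pics
cat > h.py <<'E'
import numpy as np, cv2
from workcell import r
def cap(n,fn=None):
    c=r.capture(n)
    if fn: cv2.imwrite('pics/'+fn+'.png',c['frame'][:,:,::-1])
    return c
def cloud(c):
    h,w=c['range_z'].shape
    K=np.array([[c['fx'],0,c['cx']],[0,c['fy'],c['cy']],[0,0,1.]])
    u,v=np.meshgrid(np.arange(w),np.arange(h))
    p=np.stack([u,v],-1).reshape(-1,1,2).astype(np.float64)
    n=cv2.undistortPoints(p,K,np.array(c['dist_coeffs'],float)).reshape(h,w,2)
    z=c['range_z'].astype(float)
    P=np.dstack([n[...,0]*z,n[...,1]*z,z])
    W=(P-np.array(c['t']))@np.array(c['R'])
    W[z==0]=np.nan
    return W
E
python3 - <<'E'
from h import *
s=r.observe(); print(s)
for n in ['scene','side','wrist']:
    c=cap(n,n+'0'); np.savez('pics/'+n+'0.npz',W=cloud(c),f=c['frame']); print(n,-np.array(c['R']).T@np.array(c['t']))
E
```

```text
{'t': 0.0, 'joint_positions': array([-1.17500156e+00,  3.20297790e-01,  1.56563810e+00, -1.72826408e-05,
        1.25740299e+00, -2.00255621e-02]), 'joint_vel': array([-0.00017463,  0.00035887, -0.00131553,  0.00012724,  0.00076296,
        0.00070915]), 'tau': array([-7.01549743e-04, -4.12462449e+01, -2.31973135e+01,  7.26164994e-02,
        4.59191320e-02, -1.67041508e-04]), 'tcp_pos': array([ 0.23207417, -0.52559245,  0.23513276]), 'tool_rot': array([ 9.78463501e-01,  2.06418059e-01, -1.71154060e-04, -8.56210165e-04]), 'contact_force': array([ 0.17866652,  0.0411914 , -0.28567948]), 'wrist_torque': array([-0.00669771, -0.04118619,  0.02485154]), 'grip_width': 0.09137741580447557}
scene [-0.25994575 -0.92627205  0.89214238]
side [ 0.20918875 -0.86888153  0.71387638]
wrist [ 0.29980596 -0.49819875  0.38437186]
```

View pics/scene0.png

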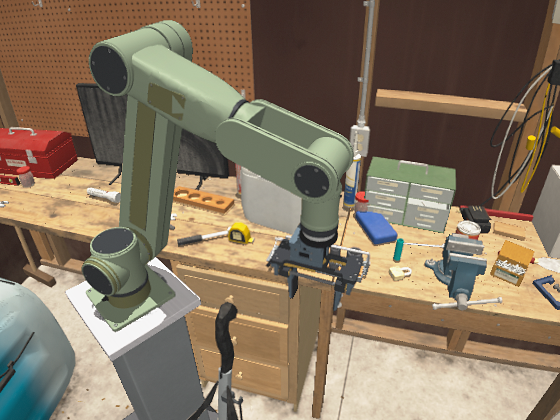

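View pics/side0.png

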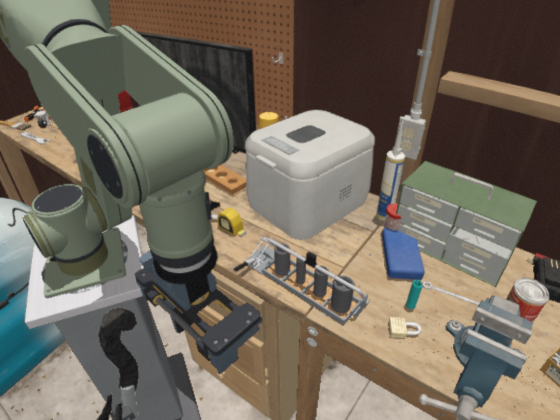

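View pics/wrist0.png

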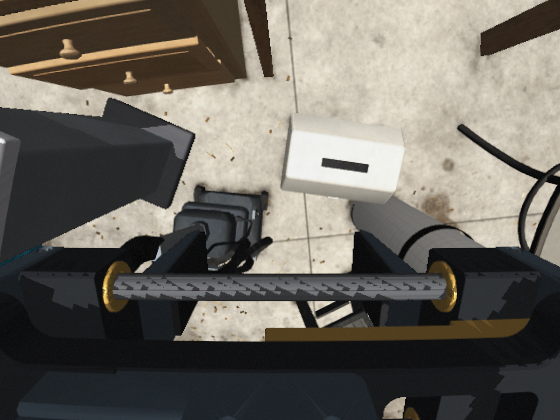

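The side picture shows the grey tray with four sockets at about (278,262), (300,270), (320,283) and (342,296). The latch is near (245,265) and the bar handle at (311,258). The turquoise decoy stands at (415,297), and part of the wooden block shows at (226,178). In the scene view the block is at (205,199). I'll take a close crop next.

Run:
```python
from h import *
d=np.load('pics/side0.npz');f=d['f'];W=d['W']
cv2.imwrite('pics/s0crop.png',cv2.resize(f[225:325,225:375,::-1],None,fx=5.3,fy=5.3,interpolation=cv2.INTER_CUBIC))
for u,v in [(278,250),(301,262),(320,274),(342,286),(311,257),(240,267),(248,263),(226,178),(330,318)]:
    print((u,v),W[v,u].round(4))
d=np.load('pics/scene0.npz');f=d['f'];W=d['W']
cv2.imwrite('pics/sc0crop.png',cv2.resize(f[170:250,150:260,::-1],None,fx=7,fy=7,interpolation=cv2.INTER_CUBIC))
for u,v in [(185,194),(197,197),(209,201),(222,205),(180,190),(230,207)]: print((u,v),W[v,u].round(4))
```

```text
(278, 250) [ 0.4737 -0.2381  0.0667]
(301, 262) [ 0.5004 -0.3118  0.0819]
(320, 274) [ 0.5231 -0.363   0.0816]
(342, 286) [ 0.5633 -0.3964  0.0571]
(311, 257) [ 0.5139 -0.3335  0.1122]
(240, 267) [ 0.3771 -0.2231  0.0327]
(248, 263) [ 0.4022 -0.2106  0.025 ]
(226, 178) [0.4673 0.1913 0.0291]
(330, 318) [ 0.5208 -0.4261 -0.0014]
(185, 194) [0.4331 0.349  0.0079]
(197, 197) [0.457  0.2975 0.0056]
(209, 201) [0.4753 0.2405 0.004 ]
(222, 205) [0.4766 0.1541 0.0252]
(180, 190) [0.424  0.3686 0.0227]
(230, 207) [0.5085 0.1478 0.0035]
```

View pics/s0crop.png

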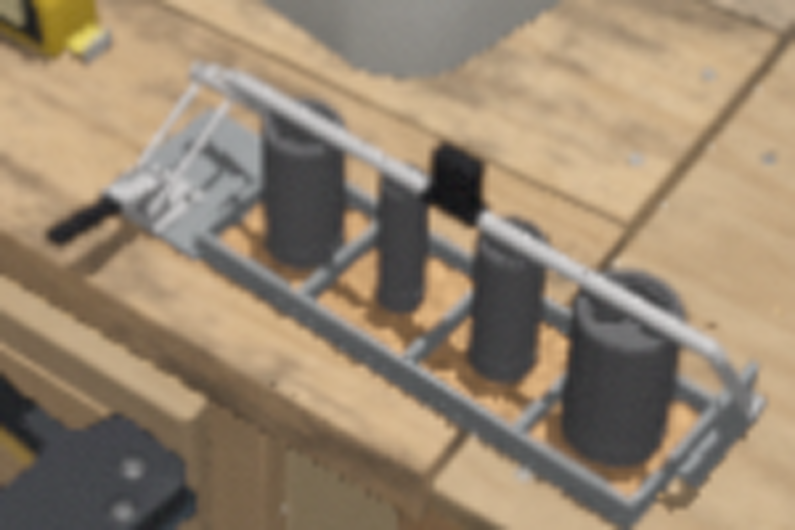

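View pics/sc0crop.png

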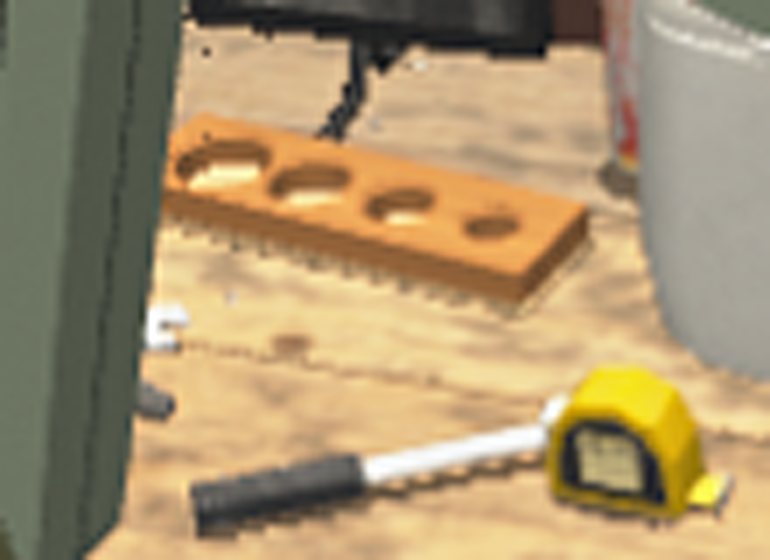

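The bay order, from the latch end outward, is 40, 24, 32, 48. The sockets are the dark ones in the tray, not the turquoise cylinder at (415,297). Next I'll measure the frames.

Run:
```python
from h import *
d=np.load('pics/side0.npz');f=d['f'].astype(int);W=d['W'];z=W[...,2]
def reg(u0,v0,u1,v1):
    m=np.zeros(z.shape,bool);m[v0:v1,u0:u1]=1;return m
R=reg(225,225,375,325)
dark=(f.max(2)<75)
# handle
m=R&(z>0.092)&dark
print('handle',m.sum(),W[m].mean(0),W[m].min(0),W[m].max(0))
m=R&(z>0.084)&(z<0.1)&(f.min(2)>100)
P=W[m];print('bar',len(P)); vx=np.polyfit(P[:,1],P[:,0],1);print(vx,P[:,1].min(),P[:,1].max(),np.median(P[:,2]),P[:,2].max())
m=reg(228,255,252,275)&(z>0.015)&dark
P=W[m];print('grip',len(P),P.mean(0),P.min(0),P.max(0))
m=R&(z>0.025)&(z<0.075)&dark&(W[...,0]>.42)
P=W[m]
# fit cylinders: cluster by row
Z=P[:,:2]
_,lab,cen=cv2.kmeans(Z.astype(np.float32),4,None,(3,100,1e-5),10,cv2.KMEANS_PP_CENTERS)
from scipy.optimize import least_squares
for k in range(4):
    Q=Z[lab[:,0]==k]
    best=None
    for D in [24,32,40,48]:
        s=least_squares(lambda c:np.hypot(*(Q-c).T)-D/2000,Q.mean(0)+[.01,.01],loss='soft_l1',f_scale=.001)
        print(D,s.x.round(4),round(s.cost*1e6,2),end=' | ')
    print(len(Q))
d=np.load('pics/scene0.npz');f=d['f'].astype(int);W=d['W'];z=W[...,2]
m=reg(170,180,240,220)&(z>.024)&(z<.033)
P=W[m].astype(np.float32); print('block',len(P),cv2.minAreaRect(P[:,:2]*1000),np.median(P[:,2]))
print(cv2.boxPoints(cv2.minAreaRect(P[:,:2]*1000)))
```

```text
handle 613 [ 0.31542158 -0.54285123  0.29661567] [ 0.25570077 -0.6023971   0.09229407] [ 0.5237439  -0.32164843  0.33609826]
bar 328
[-0.49205197  0.35202938] -0.44937085547782735 -0.2119674250670669 0.08992009703245615 0.09511109655747779
grip 42 [ 0.3779757  -0.22182143  0.03306592] [ 0.36061926 -0.23044189  0.02332144] [ 0.3990922  -0.2113785   0.03879732]
24 [ 0.5498 -0.4173] 887.28 | 32 [ 0.5525 -0.4141] 413.03 | 40 [ 0.5554 -0.411 ] 128.08 | 48 [ 0.5584 -0.4075] 196.94 | 300
24 [ 0.5059 -0.2998] 53.31 | 32 [ 0.508  -0.2959] 78.18 | 40 [ 0.51   -0.2921] 97.11 | 48 [ 0.512  -0.2884] 109.47 | 126
24 [ 0.4753 -0.2571] 360.83 | 32 [ 0.4771 -0.2534] 118.68 | 40 [ 0.479  -0.2493] 177.82 | 48 [ 0.4811 -0.2454] 313.26 | 213
24 [ 0.5296 -0.3559] 105.98 | 32 [ 0.5323 -0.3523] 63.79 | 40 [ 0.5351 -0.3487] 110.1 | 48 [ 0.5378 -0.3454] 156.24 | 180
block 492 ((480.7872314453125, 272.7680358886719), (161.79800415039062, 261.59185791015625), 24.103269577026367) 0.027769752
[[353.52698  359.12222 ]
 [460.35654  120.338356]
 [608.0475   186.41385 ]
 [501.21793  425.19772 ]]
```

Run:
```python
from h import *
d=np.load('pics/side0.npz');W=d['W'];z=W[...,2]
m=(z>0.03)&(z<0.25)&(W[...,0]>.4)&(W[...,0]<.9)&(W[...,1]>-.25)&(W[...,1]<.15)
m[:, :240]=0; m[225:]=0
P=W[m]; 
cv2.setNumThreads(1)
r_=cv2.minAreaRect((P[:,:2]*1000).astype(np.float32));print(r_,cv2.boxPoints(r_),len(P))
c=r.capture('wrist');print(np.array(c['R']).round(3),c['fx'])
```

```text
((666.6140747070312, -50.41062927246094), (466.45208740234375, 399.5045166015625), 0.05637187883257866) [[ 433.1916   149.11208]
 [ 433.58466 -250.39226]
 [ 900.03656 -249.93333]
 [ 899.6435   149.571  ]] 11090
[[ 0.403 -0.915 -0.001]
 [-0.884 -0.39   0.258]
 [-0.236 -0.103 -0.966]] 293.38164928039174
```

send_rows --increments '[{"delta_pos": [30,50,60],"rot": [0,0,0],"gripper": 0},{"delta_pos": [65,100,70],"rot": [0,0,0],"gripper": 0},{"delta_pos": [100,155,75],"rot": [0,0,0],"gripper": 0},{"delta_pos": [130,205,75],"rot": [0,0,0],"gripper": 0},{"delta_pos": [130,205,75],"rot": [0,0,0],"gripper": 0},{"delta_pos": [130,205,75],"rot": [0,0,0],"gripper": 0},{"delta_pos": [130,205,75],"rot": [0,0,0],"gripper": 0}]'

```text
t: 1.08
tcp_pos: [0.3617, -0.3221, 0.3107]
tool_rot: [0.979, 0.206, -0.0, 0.0]
contact_force: [0.4, -0.2, 0.6]
grip_width: 0.0911
```

Run:
```python
from h import *
c=cap('wrist','wrist1'); np.savez('pics/wrist1.npz',W=cloud(c),f=c['frame'])
s=r.observe();print(s['t'],s['tcp_pos'],s['tool_rot'])
```

```text
1.125 [ 0.36162769 -0.3222341   0.31066876] [ 9.78650828e-01  2.05529629e-01 -3.58365226e-04  3.04023350e-05]
```

View pics/wrist1.png

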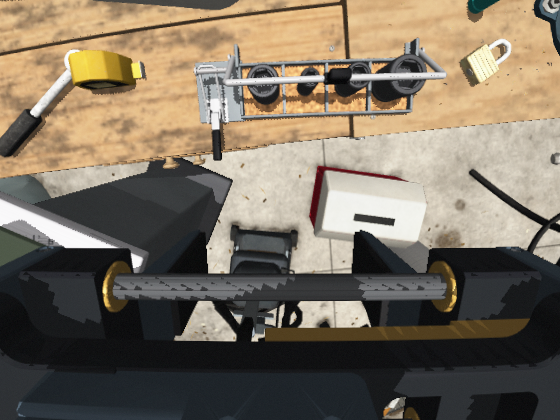

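The wrist view shows the latch grip at (217,147), the handle at (338,75), and sockets at (263,80), (308,80), (350,80) and (404,72). The padlock and the turquoise part are off to the right and not needed.

Run:
```python
from h import *
d=np.load('pics/wrist1.npz');f=d['f'].astype(int);W=d['W'];z=W[...,2]
cv2.imwrite('pics/w1crop.png',cv2.resize(d['f'][35:170,180:460,::-1],None,fx=2.8,fy=2.8,interpolation=cv2.INTER_CUBIC))
def reg(u0,v0,u1,v1):
    m=np.zeros(z.shape,bool);m[v0:v1,u0:u1]=1;return m
dark=f.max(2)<80
m=reg(205,125,228,165)&dark&(z>.015);P=W[m]
print('grip',len(P),P.mean(0).round(4),np.median(P[:,2]),cv2.minAreaRect((P[:,:2]*1000).astype(np.float32)))
m=reg(322,60,356,92)&dark&(z>.108);P=W[m]
print('handle',len(P),P.mean(0).round(4),P[:,2].max(),cv2.minAreaRect((P[:,:2]*1000).astype(np.float32)))
m=reg(225,65,450,90)&(z>.084)&(z<.1)&(f.min(2)>110);P=W[m]
print('bar',len(P),np.polyfit(P[:,1],P[:,0],1),P[:,1].min(),P[:,1].max())
# tray walls z 14..20
m=reg(190,35,460,125)&(z>.013)&(z<.021);P=W[m];
print('tray',len(P),cv2.minAreaRect((P[:,:2]*1000).astype(np.float32)))
for n,b in dict(a=(245,60,282,106),b=(295,62,322,100),c=(334,60,372,100),d=(385,50,428,100)).items():
    m=reg(*b)&(z>.077)&(z<.085)&dark;P=W[m][:,:2]*1000
    print(n,len(P),cv2.minEnclosingCircle(P.astype(np.float32)))
```

```text
grip 246 [ 0.3825 -0.2177  0.0334] 0.03330510071395851 ((382.652099609375, -217.39700317382812), (40.51156997680664, 11.466659545898438), 25.41672134399414)
handle 260 [ 0.5164 -0.3285  0.1164] 0.11980406275452747 ((517.1768798828125, -328.628173828125), (11.409322738647461, 23.801485061645508), 26.47548484802246)
bar 1317 [-0.48759504  0.35704143] -0.447949629246465 -0.2088214765066016
tray 1874 ((518.590576171875, -308.2950439453125), (97.7747802734375, 310.5305480957031), 26.95621681213379)
a 147 ((480.4187927246094, -250.79119873046875), 20.44805145263672)
b 86 ((506.24139404296875, -300.8487548828125), 11.445743560791016)
c 145 ((533.2450561523438, -352.4042053222656), 15.901421546936035)
d 274 ((558.5306396484375, -406.5959777832031), 24.108966827392578)
```

View pics/w1crop.png

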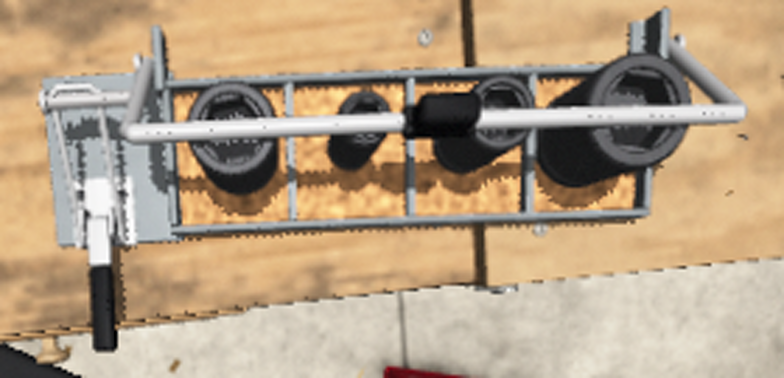

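send_rows --increments '[{"delta_pos": [10,52,-40],"rot": [0,0,2.5],"gripper": 0.65},{"delta_pos": [20,104,-90],"rot": [0,0,2.5],"gripper": 0.65},{"delta_pos": [20,104,-140],"rot": [0,0,2.5],"gripper": 0.65},{"delta_pos": [20,104,-185],"rot": [0,0,2.5],"gripper": 0.65},{"delta_pos": [20,104,-220],"rot": [0,0,2.5],"gripper": 0.65},{"delta_pos": [20,104,-225],"rot": [0,0,2.5],"gripper": 0.65},{"delta_pos": [20,104,-225],"rot": [0,0,2.5],"gripper": 0.65}]'

```text
t: 2.0
tcp_pos: [0.3826, -0.2181, 0.0865]
tool_rot: [0.974, 0.227, 0.0, 0.0]
contact_force: [1.2, -0.5, 0.2]
grip_width: 0.0319
```

Run:
```python
from h import *
c=cap('wrist','wrist2'); cap('side','side2')
s=r.observe();print(s['t'],s['tcp_pos'],s['tool_rot'],s['grip_width'],s['contact_force'])
```

```text
2.1 [ 0.38322128 -0.21806107  0.08731435] [0.9738231  0.22730159 0.00112371 0.00113345] 0.03181185906351539 [-0.95468948 -1.21378658 -0.06407237]
```

View pics/wrist2.png

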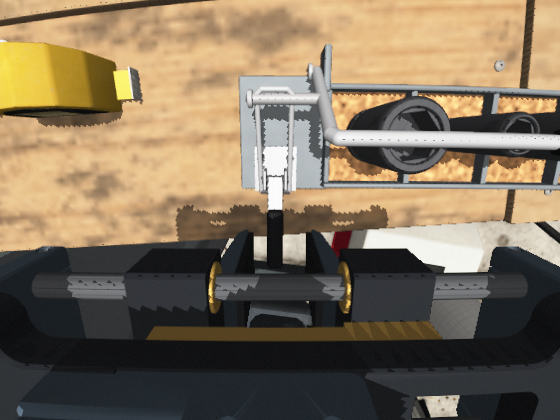

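View pics/side2.png

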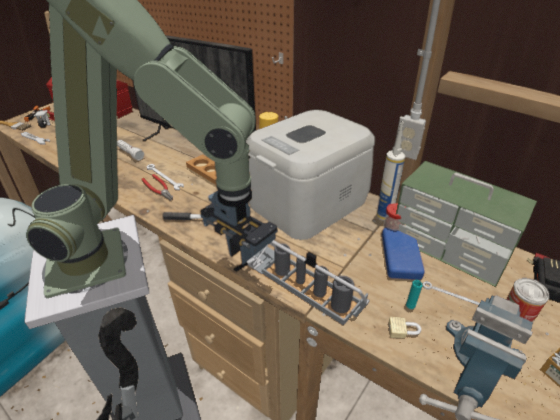

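The wrist view shows the grip at (275,240), centred between the fingers. I'll lower onto it and close.

send_rows --increments '[{"delta_pos": [0,0,-20],"rot": [0,0,0],"gripper": 0.65},{"delta_pos": [0,0,-40],"rot": [0,0,0],"gripper": 0.65},{"delta_pos": [0,0,-53],"rot": [0,0,0],"gripper": 0.65},{"delta_pos": [0,0,-53],"rot": [0,0,0],"gripper": 0.65},{"delta_pos": [0,0,-53],"rot": [0,0,0],"gripper": 1},{"delta_pos": [0,0,-53],"rot": [0,0,0],"gripper": 1},{"delta_pos": [0,0,-53],"rot": [0,0,0],"gripper": 1},{"delta_pos": [0,0,-53],"rot": [0,0,0],"gripper": 1}]'

```text
t: 3.1
tcp_pos: [0.3814, -0.2151, 0.0334]
tool_rot: [0.974, 0.227, -0.0, -0.002]
contact_force: [-0.4, 8.0, 4.9]
grip_width: 0.0117
```

Run:
```python
import numpy as np
for th in np.arange(.15,1.56,.14):
    x=-45*np.cos(th)+8*np.sin(th)+45; z=45*np.sin(th)+8*np.cos(th)-8
    print(round(th,2),(np.array([x*.898,x*.4405,z])).round(0))
```

```text
0.15 [2. 1. 7.]
0.29 [ 4.  2. 13.]
0.43 [ 7.  3. 18.]
0.57 [10.  5. 23.]
0.71 [14.  7. 27.]
0.85 [19.  9. 31.]
0.99 [24. 12. 34.]
1.13 [30. 15. 36.]
1.27 [35. 17. 37.]
1.41 [41. 20. 38.]
1.55 [47. 23. 37.]
```

send_rows --increments '[{"delta_pos": [1,3,7],"rot": [0,0,0],"gripper": 1},{"delta_pos": [3,4,13],"rot": [0,0,0],"gripper": 1},{"delta_pos": [6,5,18],"rot": [0,0,0],"gripper": 1},{"delta_pos": [9,7,23],"rot": [0,0,0],"gripper": 1},{"delta_pos": [13,9,27],"rot": [0,0,0],"gripper": 1},{"delta_pos": [18,11,31],"rot": [0,0,0],"gripper": 1},{"delta_pos": [23,14,34],"rot": [0,0,0],"gripper": 1},{"delta_pos": [29,17,36],"rot": [0,0,0],"gripper": 1},{"delta_pos": [34,19,37],"rot": [0,0,0],"gripper": 1},{"delta_pos": [40,22,38],"rot": [0,0,0],"gripper": 1},{"delta_pos": [46,25,37],"rot": [0,0,0],"gripper": 1},{"delta_pos": [46,25,37],"rot": [0,0,0],"gripper": 1},{"delta_pos": [46,25,37],"rot": [0,0,0],"gripper": 1}]'

```text
t: 4.72
tcp_pos: [0.4274, -0.1922, 0.072]
tool_rot: [0.974, 0.229, -0.001, 0.0]
contact_force: [-6.0, -2.9, 10.5]
grip_width: 0.0118
```

Run:
```python
from h import *
c=cap('side','side3')['frame']
cv2.imwrite('pics/s3crop.png',cv2.resize(c[205:325,210:375,::-1],None,fx=4.8,fy=4.8,interpolation=cv2.INTER_CUBIC))
s=r.observe();print(s['t'],s['tcp_pos'],s['tool_rot'],s['grip_width'],s['contact_force'])
```

```text
4.775 [ 0.42740744 -0.19224635  0.07195491] [ 9.73541860e-01  2.28506580e-01 -9.38801281e-04  3.27745156e-04] 0.011415051422072909 [-6.64486237 -2.75404176 11.03054938]
```

View pics/s3crop.png

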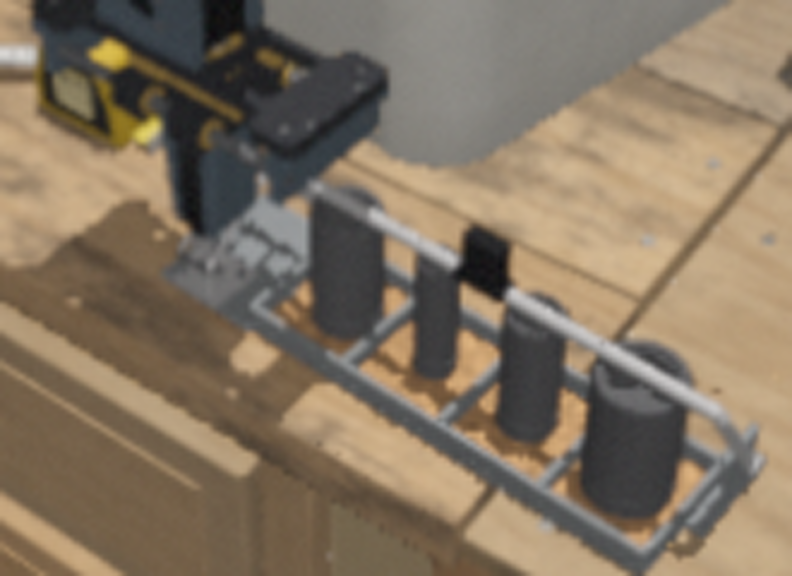

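The latch lever stands past vertical, held by the gripper, and the bar is still down with its handle at crop (485,262). Before pushing the bar I need the bread machine's footprint.

send_rows --increments '[{"delta_pos": [0,0,0],"rot": [0,0,0],"gripper": 0.75},{"delta_pos": [0,0,0],"rot": [0,0,0],"gripper": 0.75},{"delta_pos": [0,0,25],"rot": [0,0,0],"gripper": 0.75},{"delta_pos": [0,0,60],"rot": [0,0,0],"gripper": 0.75},{"delta_pos": [0,0,110],"rot": [0,0,0],"gripper": 0.75},{"delta_pos": [-10,-20,150],"rot": [0,0,0],"gripper": 1},{"delta_pos": [-20,-60,170],"rot": [0,0,0],"gripper": 1},{"delta_pos": [-20,-60,170],"rot": [0,0,0],"gripper": 1}]'

```text
t: 5.78
tcp_pos: [0.4092, -0.2541, 0.242]
tool_rot: [0.974, 0.226, 0.002, 0.002]
contact_force: [-0.1, 0.4, -0.7]
grip_width: 0.0003
```

Run:
```python
from h import *
d=cap('side','side4');W=cloud(d);z=W[...,2]
m=(z>0.06)&(z<0.24);m[:, :250]=0; m[:,372:]=0;m[232:]=0;m[:110]=0
P=W[m];e=np.array([.898,.4405]);n=np.array([-.4405,.898])
q=(P[:,:2]-[.5172,-.3286]); X=q@e;Y=q@n
ok=(X>0.05)&(X<.4);X,Y=X[ok],Y[ok]
for a in np.arange(-.1,.3,.03):
    s=(Y>a)&(Y<a+.03)
    if s.sum()>5: print(round(a,2),s.sum(),np.percentile(X[s],[1,50]).round(3))
c=cap('wrist','wrist4');W=cloud(c)
s=r.observe();print(s['t'],s['tcp_pos'],s['contact_force'])
```

```text
0.05 1330 [0.247 0.318]
0.08 2403 [0.114 0.182]
0.11 765 [0.098 0.108]
0.14 302 [0.096 0.1  ]
0.17 222 [0.1   0.104]
0.2 158 [0.104 0.108]
0.23 106 [0.109 0.113]
5.875 [ 0.4082201  -0.2515745   0.23970027] [ 0.35761858 -0.14504531 -0.94100412]
```

View pics/wrist4.png

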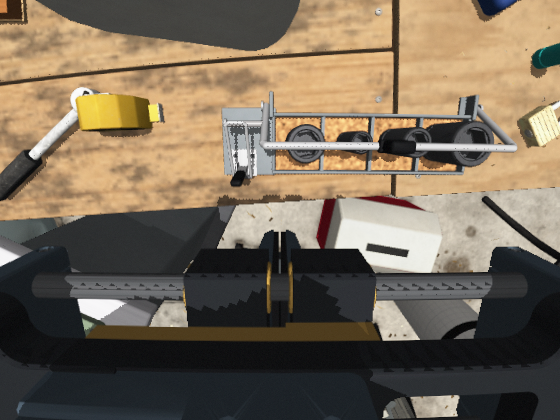

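View pics/side4.png

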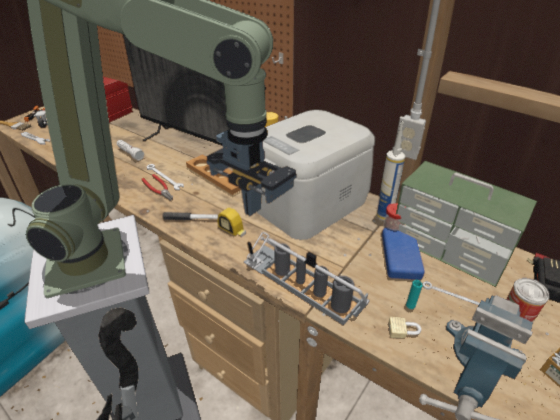

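The latch lever stands upright at about (252,248) in the side view, and the bar is still closed. The machine's near face is at least 96 mm behind the bar line and at least 80 mm left of the handle, so the push corridor is clear. First I'll move in front of the handle.

send_rows --increments '[{"delta_pos": [25,-35,-10],"rot": [0,0,0],"gripper": 1},{"delta_pos": [50,-70,-30],"rot": [0,0,0],"gripper": 1},{"delta_pos": [74,-99,-70],"rot": [0,0,0],"gripper": 1},{"delta_pos": [74,-99,-110],"rot": [0,0,0],"gripper": 1},{"delta_pos": [74,-99,-127],"rot": [0,0,0],"gripper": 1},{"delta_pos": [74,-99,-127],"rot": [0,0,0],"gripper": 1},{"delta_pos": [74,-99,-127],"rot": [0,0,0],"gripper": 1}]'

```text
t: 6.75
tcp_pos: [0.4831, -0.3511, 0.1146]
tool_rot: [0.974, 0.228, 0.001, 0.001]
contact_force: [0.4, -0.1, -0.0]
grip_width: 0.0002
```

Run:
```python
from h import *
cap('side','side5')
s=r.observe();print(s['t'],s['tcp_pos'],s['contact_force'])
c=cap('wrist','wrist5')
```

```text
6.8 [ 0.48316785 -0.3512755   0.11487575] [ 0.15170626 -1.07701337 -0.12603888]
```

View pics/wrist5.png

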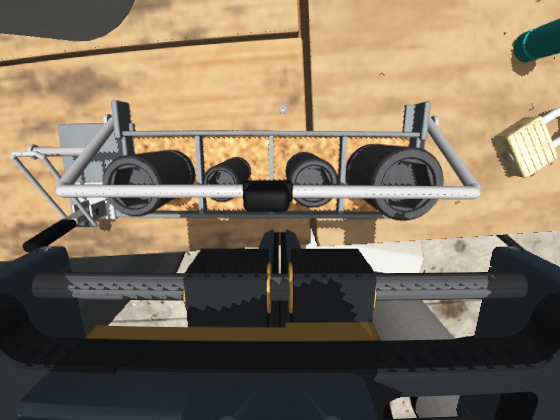

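View pics/side5.png

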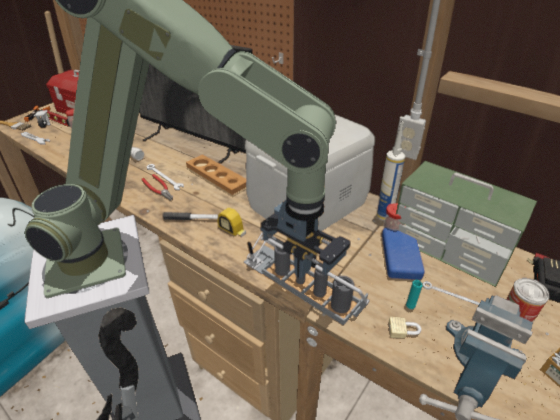

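The fingers at (280,240) are in front of the handle at (268,195) and overlap its width. Now I'll push.

send_rows --increments '[{"delta_pos": [12,6,0],"rot": [0,0,0],"gripper": 1},{"delta_pos": [20,10,0],"rot": [0,0,0],"gripper": 1},{"delta_pos": [27,13,0],"rot": [0,0,0],"gripper": 1},{"delta_pos": [34,17,0],"rot": [0,0,0],"gripper": 1},{"delta_pos": [41,20,0],"rot": [0,0,0],"gripper": 1},{"delta_pos": [48,24,0],"rot": [0,0,0],"gripper": 1},{"delta_pos": [55,27,0],"rot": [0,0,0],"gripper": 1},{"delta_pos": [62,31,0],"rot": [0,0,0],"gripper": 1},{"delta_pos": [69,34,0],"rot": [0,0,0],"gripper": 1},{"delta_pos": [76,38,0],"rot": [0,0,0],"gripper": 1},{"delta_pos": [83,41,0],"rot": [0,0,0],"gripper": 1},{"delta_pos": [83,41,0],"rot": [0,0,0],"gripper": 1},{"delta_pos": [83,41,0],"rot": [0,0,0],"gripper": 1}]'

```text
t: 8.48
tcp_pos: [0.5651, -0.31, 0.1129]
tool_rot: [0.974, 0.228, -0.0, 0.0]
contact_force: [0.5, -0.6, 1.3]
grip_width: 0.0003
```

Run:
```python
from h import *
c=cap('side')['frame']
s=r.observe();print(s['t'],s['tcp_pos'],s['contact_force'])
d=cap('wrist')['frame']
cv2.imwrite('pics/b6.png',np.hstack([cv2.resize(c[180:330,220:380],(400,375)),cv2.resize(d,(400,375))])[:,:,::-1])
```

```text
8.525 [ 0.56502112 -0.31010175  0.1129173 ] [ 0.16061826 -0.24809094 -0.2565095 ]
```

View pics/b6.png

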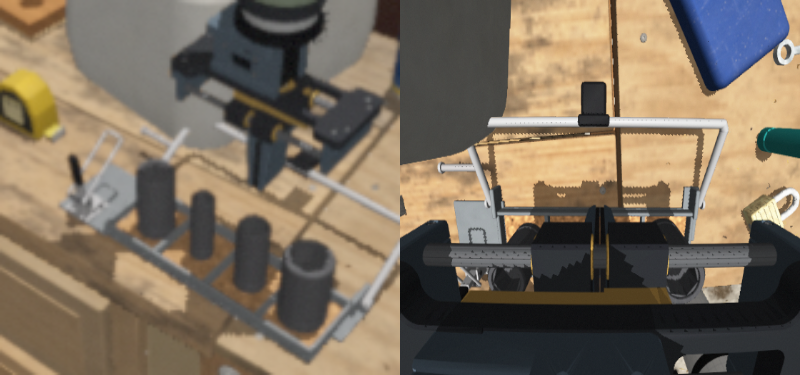

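The bar has passed over and is falling open, with the handle now at (593,100) in the wrist half. I'll retreat and look down at the sockets and the bar.

send_rows --increments '[{"delta_pos": [-20,-10,30],"rot": [0,0,0],"gripper": 0},{"delta_pos": [-60,-25,70],"rot": [0,0,0],"gripper": 0},{"delta_pos": [-110,-30,120],"rot": [0,0,0],"gripper": 0},{"delta_pos": [-150,-30,165],"rot": [0,0,0],"gripper": 0},{"delta_pos": [-165,-30,190],"rot": [0,0,0],"gripper": 0},{"delta_pos": [-165,-30,190],"rot": [0,0,0],"gripper": 0},{"delta_pos": [-165,-30,190],"rot": [0,0,0],"gripper": 0},{"delta_pos": [-165,-30,190],"rot": [0,0,0],"gripper": 0}]'

```text
t: 9.57
tcp_pos: [0.4005, -0.3396, 0.3011]
tool_rot: [0.974, 0.228, -0.001, -0.001]
contact_force: [0.4, 0.8, 0.1]
grip_width: 0.0778
```

Run:
```python
from h import *
c=cap('wrist','wrist7'); W=cloud(c); f=c['frame'].astype(int); np.savez('pics/wrist7.npz',W=W,f=c['frame'])
s=r.observe();print(s['t'],s['tcp_pos'])
z=W[...,2];dark=f.max(2)<85
# tops of the sockets
m=((z>.078)&(z<.086)).astype(np.uint8)
n,lab,st,ce=cv2.connectedComponentsWithStats(m)
for i in range(1,n):
    if st[i,4]>50:
        P=W[lab==i][:,:2]*1000
        (cx,cy),rad=cv2.minEnclosingCircle(P.astype(np.float32)); print(st[i],round(cx,1),round(cy,1),round(rad,1))
d=cap('side','side7');np.savez('pics/side7.npz',W=cloud(d),f=d['frame'])
```

```text
9.625 [ 0.40052008 -0.33962854  0.30121663]
[ 84   0 135  14 387] 538.0 -109.7 77.7
[367  82  41  42 816] 559.2 -407.0 24.4
[224  86  34  35 559] 480.7 -249.8 20.1
[324  88  27  27 362] 533.1 -352.5 16.2
[279  92  20  20 194] 507.4 -300.5 11.9
```

View pics/wrist7.png

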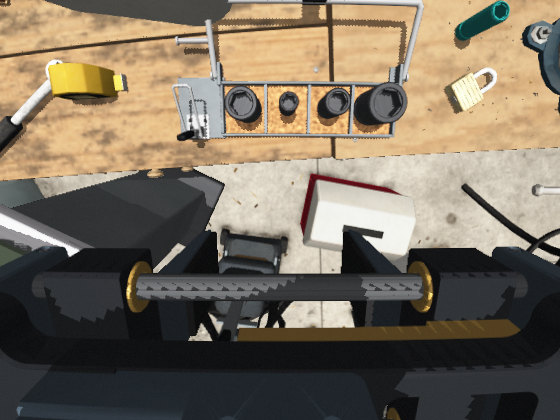

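View pics/side7.png

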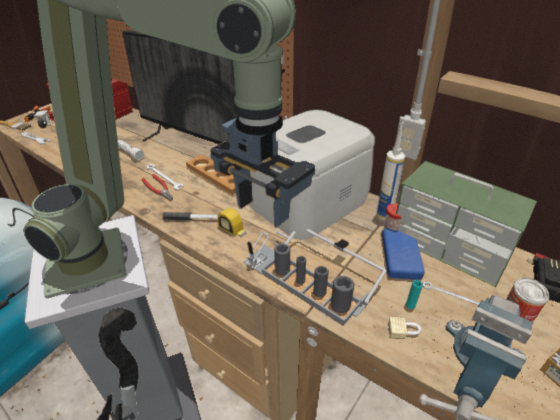

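The bar lies open behind the tray with its handle at (343,243) in the side view. All four sockets are upright, and their measured radii of 24.4, 20.1, 16.2 and 11.9 mm match the sizes given. I'll take the 48 first, jaws across the row.

send_rows --increments '[{"delta_pos": [20,-8,-5],"rot": [0,0,10],"gripper": 0},{"delta_pos": [40,-16,-15],"rot": [0,0,20],"gripper": 0},{"delta_pos": [60,-24,-30],"rot": [0,0,30],"gripper": 0},{"delta_pos": [80,-32,-45],"rot": [0,0,40],"gripper": 0},{"delta_pos": [100,-42,-65],"rot": [0,0,50],"gripper": 0},{"delta_pos": [120,-50,-85],"rot": [0,0,60],"gripper": 0},{"delta_pos": [140,-58,-110],"rot": [0,0,70],"gripper": 0},{"delta_pos": [159,-67,-135],"rot": [0,0,80],"gripper": 0},{"delta_pos": [159,-67,-155],"rot": [0,0,90],"gripper": 0},{"delta_pos": [159,-67,-165],"rot": [0,0,90],"gripper": 0},{"delta_pos": [159,-67,-165],"rot": [0,0,90],"gripper": 0},{"delta_pos": [159,-67,-165],"rot": [0,0,90],"gripper": 0}]'

```text
t: 11.18
tcp_pos: [0.5597, -0.4072, 0.139]
tool_rot: [0.528, 0.849, -0.0, 0.001]
contact_force: [-0.3, -1.0, 0.1]
grip_width: 0.0911
```

Run:
```python
from h import *
c=cap('wrist','wrist8'); cap('side','side8')
s=r.observe();print(s['t'],s['tcp_pos'],s['tool_rot'],s['joint_positions'])
```

```text
11.275 [ 0.55961675 -0.40733464  0.13922537] [ 5.27894844e-01  8.49309063e-01 -5.18525221e-05  1.07083968e-03] [-6.45849766e-01  5.66652549e-01  1.40713420e+00  9.64321756e-05
  1.16566355e+00 -1.10444333e+00]
```

View pics/wrist8.png

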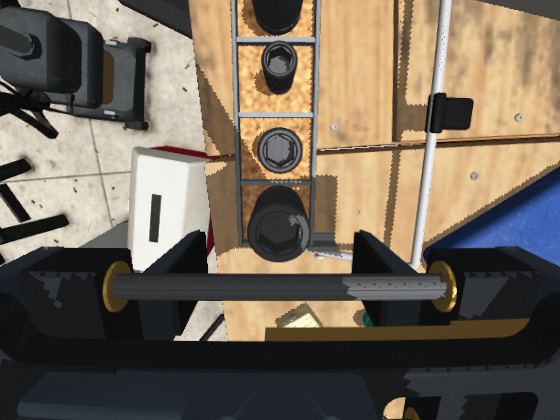

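View pics/side8.png

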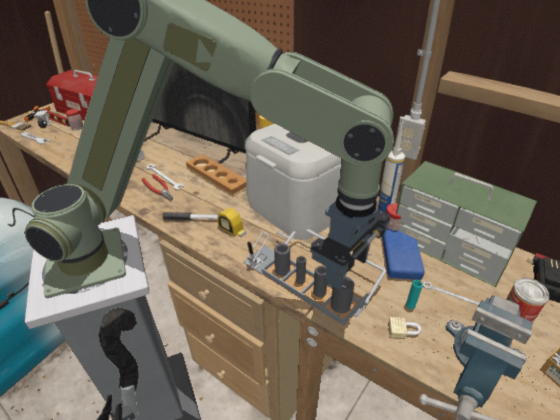

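The 48 socket at (278,228) is centred between the fingers. Now I'll descend, grip and lift.

send_rows --increments '[{"delta_pos": [0,0,-20],"rot": [0,0,0],"gripper": 0},{"delta_pos": [0,0,-40],"rot": [0,0,0],"gripper": 0},{"delta_pos": [0,0,-60],"rot": [0,0,0],"gripper": 0},{"delta_pos": [0,0,-75],"rot": [0,0,0],"gripper": 0},{"delta_pos": [0,0,-75],"rot": [0,0,0],"gripper": 0},{"delta_pos": [0,0,-75],"rot": [0,0,0],"gripper": 1},{"delta_pos": [0,0,-75],"rot": [0,0,0],"gripper": 1},{"delta_pos": [0,0,-75],"rot": [0,0,0],"gripper": 1},{"delta_pos": [0,0,-75],"rot": [0,0,0],"gripper": 1},{"delta_pos": [0,0,-75],"rot": [0,0,0],"gripper": 1},{"delta_pos": [0,0,-70],"rot": [0,0,0],"gripper": 1},{"delta_pos": [0,0,-50],"rot": [0,0,0],"gripper": 1},{"delta_pos": [0,0,-20],"rot": [0,0,0],"gripper": 1},{"delta_pos": [0,0,20],"rot": [0,0,0],"gripper": 1},{"delta_pos": [0,0,60],"rot": [0,0,0],"gripper": 1},{"delta_pos": [0,0,60],"rot": [0,0,0],"gripper": 1}]'

```text
t: 13.28
tcp_pos: [0.5607, -0.4081, 0.2019]
tool_rot: [0.528, 0.85, -0.0, 0.004]
contact_force: [-0.2, 0.6, -2.8]
grip_width: 0.0477
```

Run:
```python
from h import *
d=np.load('pics/side7.npz');W=d['W'];z=W[...,2]
cap('wrist','wrist9'); c=cap('side','side9'); W=cloud(c);z=W[...,2]
s=r.observe();print(s['t'],s['tcp_pos'],s['grip_width'],s['contact_force'])
m=(z>.022)&(z<.034);m[:150]=0;m[192:]=0;m[:,:180]=0;m[:,250:]=0
P=(W[m][:,:2]*1000).astype(np.float32);print(len(P),cv2.minAreaRect(P),cv2.boxPoints(cv2.minAreaRect(P)))
cv2.imwrite('pics/s9crop.png',cv2.resize(c['frame'][140:200,170:260,::-1],None,fx=8,fy=8,interpolation=cv2.INTER_CUBIC))
```

```text
13.375 [ 0.55874997 -0.4066239   0.19706809] 0.04713392235062513 [-0.11963266 -0.35549674 -3.59387858]
678 ((493.2519226074219, 274.84527587890625), (175.4474639892578, 268.60260009765625), 21.402502059936523) [[362.56876 367.8732 ]
 [460.58652 117.7935 ]
 [623.93506 181.81735]
 [525.91736 431.89703]]
```

View pics/s9crop.png

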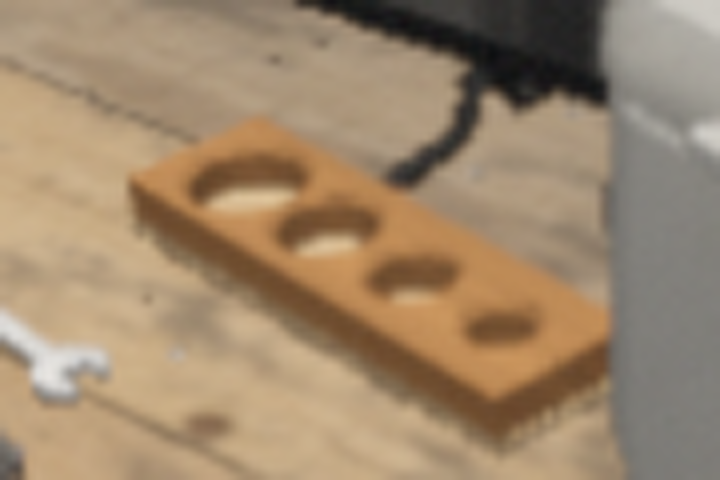

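View pics/wrist9.png

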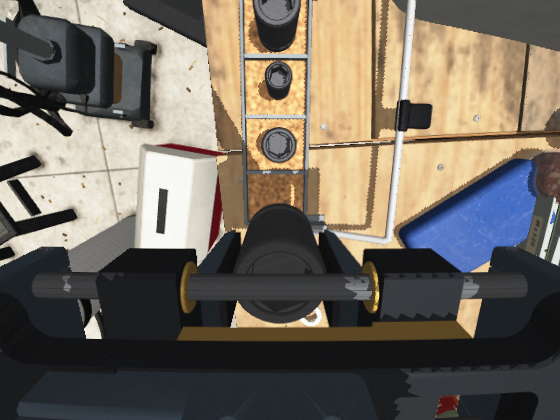

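The 48 is held (opening 47.7 mm). The block is fully visible in the side view, with its widest hole at the left as described. I'll carry the socket round in front of the machine and look at the block from above.

send_rows --increments '[{"delta_pos": [-29,7,12],"rot": [0,0,0],"gripper": 1},{"delta_pos": [-69,27,27],"rot": [0,0,0],"gripper": 1},{"delta_pos": [-109,52,42],"rot": [0,0,0],"gripper": 1},{"delta_pos": [-149,77,50],"rot": [0,0,0],"gripper": 1},{"delta_pos": [-189,107,50],"rot": [0,0,0],"gripper": 1},{"delta_pos": [-214,147,50],"rot": [0,0,0],"gripper": 1},{"delta_pos": [-224,197,50],"rot": [0,0,0],"gripper": 1},{"delta_pos": [-229,247,50],"rot": [0,0,0],"gripper": 1},{"delta_pos": [-229,297,50],"rot": [0,0,0],"gripper": 1},{"delta_pos": [-224,347,50],"rot": [0,0,0],"gripper": 1},{"delta_pos": [-219,397,50],"rot": [0,0,0],"gripper": 1},{"delta_pos": [-209,447,50],"rot": [0,0,0],"gripper": 1},{"delta_pos": [-194,487,50],"rot": [0,0,0],"gripper": 1},{"delta_pos": [-179,517,50],"rot": [0,0,0],"gripper": 1},{"delta_pos": [-179,517,50],"rot": [0,0,0],"gripper": 1},{"delta_pos": [-179,517,50],"rot": [0,0,0],"gripper": 1},{"delta_pos": [-179,517,50],"rot": [0,0,0],"gripper": 1}]'

```text
t: 15.5
tcp_pos: [0.3795, 0.1091, 0.2474]
tool_rot: [0.528, 0.849, -0.001, -0.0]
contact_force: [-1.2, -0.7, -3.6]
grip_width: 0.0475
```

Run:
```python
from h import *
c=cap('wrist','wrist10'); W=cloud(c); np.savez('pics/wrist10.npz',W=W,f=c['frame'],K=[c['fx'],c['fy'],c['cx'],c['cy']],D=c['dist_coeffs'],R=c['R'],t=c['t'])
s=r.observe();print(s['t'],s['tcp_pos'],s['tool_rot'],s['grip_width'],s['contact_force'])
```

```text
15.55 [0.37967462 0.10911656 0.24761183] [ 5.28131095e-01  8.49162719e-01 -3.79877680e-04 -2.79039269e-04] 0.04758194731106773 [ 0.06409555 -0.63011447 -1.96828022]
```

View pics/wrist10.png

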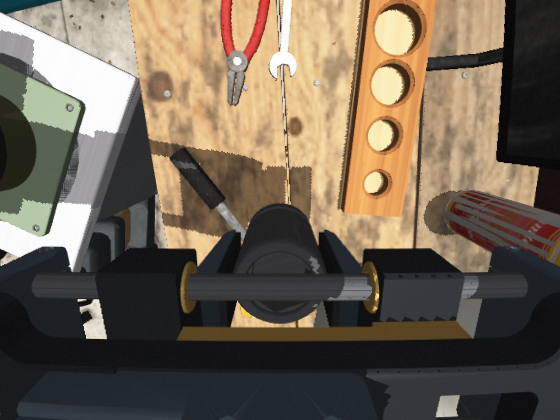

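The block is in full view, with holes at (376,182), (385,134), (391,85) and (399,30), narrowest to widest. I'll make a rectified view on the plane z = 28 mm and fit the hole rims.

Run:
```python
from h import *
d=np.load('pics/wrist10.npz');f=d['f'];W=d['W'];z=W[...,2]
fx,fy,cx,cy=d['K'];K=np.array([[fx,0,cx],[0,fy,cy],[0,0,1]])
# top-down map: world x .30..0.60, y .06..0.46, 2px/mm ; row=(x up)
xs=np.arange(.33,.58,.0005);ys=np.arange(.08,.42,.0005)
X,Y=np.meshgrid(xs,ys,indexing='ij')
pts=np.stack([X.ravel(),Y.ravel(),np.full(X.size,.028)],1)
uv=cv2.projectPoints(pts,cv2.Rodrigues(d['R'])[0],d['t'],K,d['D'])[0].reshape(*X.shape,2).astype(np.float32)
img=cv2.remap(f,uv[...,0],uv[...,1],cv2.INTER_LINEAR)
cv2.imwrite('pics/top10.png',img[:,:,::-1])
m=(z>.022)&(z<.034)&(W[...,0]>.33)&(W[...,1]>.1);m[:,:335]=0;m[:,440:]=0
print('z',np.median(z[m]))
# hole floors: bench-level points inside block
P=(W[m][:,:2]*1000).astype(np.float32);print(cv2.minAreaRect(P))
bm=((z<.018)&(z>-.005)).astype(np.uint8)
n,lab,st,ce=cv2.connectedComponentsWithStats(bm)
for i in range(1,n):
    if 100<st[i,4]<3000 and 350<ce[i,0]<430:
        P=(W[lab==i][:,:2]*1000).astype(np.float32);print(st[i],P.mean(0),cv2.minEnclosingCircle(P),np.median(W[lab==i][:,2]))
```

```text
z 0.028327507452440667
((453.15472412109375, 253.78704833984375), (77.73434448242188, 254.77362060546875), 22.31012535095215)
[ 375    5   45   50 1711] [419.53354 347.3509 ] ((418.53338623046875, 343.40557861328125), 27.821964263916016) 0.006686721808821393
[ 371   65   37   40 1134] [443.21844 289.8751 ] ((441.3630065917969, 287.7958984375), 23.46585464477539) 0.006666353977849302
[368 120  29  31 706] [466.71204 232.10274] ((464.4075622558594, 231.01095581054688), 18.95940589904785) 0.006615373298974025
[364 172  22  23 405] [490.0007 174.4184] ((486.9595947265625, 174.2015838623047), 15.594839096069336) 0.006846071359200663
```

View pics/top10.png

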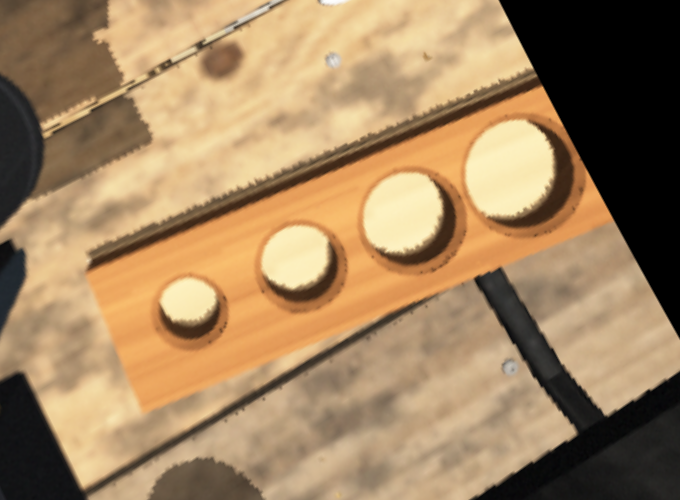

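Run:
```python
from h import *
d=np.load('pics/wrist10.npz');f=d['f'];W=d['W'];z=W[...,2]
m=np.zeros(z.shape,bool);m[195:330,235:325]=1
m&=(z>.255)&(z<.285)
P=(W[m][:,:2]*1000).astype(np.float32);print('held top',m.sum(),np.median(z[m]),cv2.minEnclosingCircle(P),P.mean(0))
e=np.array([.925,.381]);n=np.array([-.381,.925]);C=np.array([.4522,.2589])
for nm in ['scene','side']:
    V=cloud(cap(nm))
    q=V[...,:2]-C;X=q@e;Y=q@n;Z=V[...,2]
    for a in np.arange(-.2,.25,.05):
        s=(Y>a)&(Y<a+.05)&(Z>.1)&(Z<.35)&(X>.04)&(X<.4)
        if s.sum()>8: print(nm,round(a,2),s.sum(),np.percentile(X[s],[2,10]).round(3),Z[s].min().round(2))
c=cap('scene','scene10')
```

```text
held top 3552 0.2658972032534199 ((381.26397705078125, 105.88835144042969), 27.938232421875) [377.72028 113.22622]
scene -0.2 461 [0.138 0.338] 0.17
scene -0.15 1203 [0.106 0.111] 0.1
scene -0.1 658 [0.123 0.229] 0.1
scene -0.05 1203 [0.119 0.122] 0.1
scene -0.0 125 [0.114 0.116] 0.1
scene 0.1 262 [0.092 0.094] 0.1
scene 0.15 543 [0.085 0.088] 0.1
scene 0.2 615 [0.077 0.08 ] 0.1
side -0.2 602 [0.135 0.339] 0.19
side -0.15 1244 [0.109 0.124] 0.17
side -0.1 1191 [0.136 0.23 ] 0.14
side -0.05 1553 [0.119 0.122] 0.1
side -0.0 1118 [0.111 0.113] 0.1
side 0.05 551 [0.102 0.105] 0.1
side 0.1 406 [0.094 0.097] 0.1
side 0.15 39 [0.087 0.092] 0.14
side 0.2 59 [0.081 0.082] 0.1
```

View pics/scene10.png

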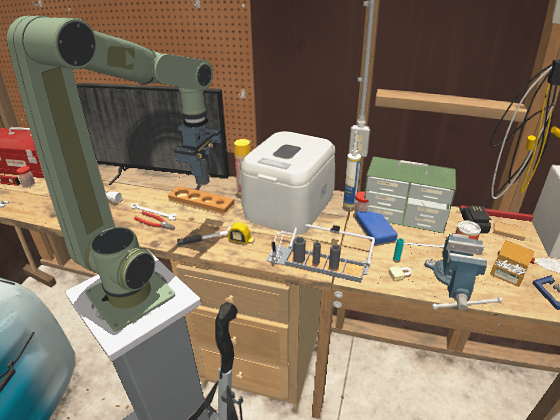

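Run:
```python
from h import *
from scipy.optimize import least_squares
d=np.load('pics/wrist10.npz');W=d['W'];z=W[...,2]
m=np.zeros(z.shape,bool);m[195:325,240:320]=1
# outer wall points below the top: cylinder fit
s=m&(z<.26)&(z>.2)
P=W[s][:,:2]
k=least_squares(lambda c:np.hypot(*(P-c).T)-.024,[.38,.109],loss='soft_l1',f_scale=.001);print(s.sum(),k.x,k.cost/s.sum())
s=m&(z<.2675)&(z>.2642)
P=W[s][:,:2]*1000;print(s.sum(),cv2.minEnclosingCircle(P.astype(np.float32)))
```

```text
2694 [0.3797624  0.10899261] 4.553342119349886e-06
2406 ((379.4996032714844, 109.53128814697266), 23.80686378479004)
```

The held socket's axis matches the TCP within 0.5 mm. The screen is close behind hole_48, so I'll place this one with the jaws along the row, which turns the gripper's long side parallel to the screen.

send_rows --increments '[{"delta_pos": [-5,40,0],"rot": [0,0,10],"gripper": 1},{"delta_pos": [-10,80,0],"rot": [0,0,20],"gripper": 1},{"delta_pos": [-15,115,0],"rot": [0,0,30],"gripper": 1},{"delta_pos": [-15,145,0],"rot": [0,0,40],"gripper": 1},{"delta_pos": [-15,170,0],"rot": [0,0,50],"gripper": 1},{"delta_pos": [-10,195,0],"rot": [0,0,60],"gripper": 1},{"delta_pos": [0,215,0],"rot": [0,0,70],"gripper": 1},{"delta_pos": [20,225,0],"rot": [0,0,80],"gripper": 1},{"delta_pos": [38,232,-20],"rot": [0,0,86],"gripper": 1},{"delta_pos": [38,232,-70],"rot": [0,0,86],"gripper": 1},{"delta_pos": [38,232,-120],"rot": [0,0,86],"gripper": 1},{"delta_pos": [38,232,-143],"rot": [0,0,86],"gripper": 1},{"delta_pos": [38,232,-143],"rot": [0,0,86],"gripper": 1},{"delta_pos": [38,232,-143],"rot": [0,0,86],"gripper": 1},{"delta_pos": [38,232,-143],"rot": [0,0,86],"gripper": 1}]'

```text
t: 17.58
tcp_pos: [0.4192, 0.3426, 0.1066]
tool_rot: [-0.193, 0.981, 0.001, 0.001]
contact_force: [0.5, -0.7, -2.0]
grip_width: 0.0479
```

Run:
```python
from h import *
c=cap('wrist','wrist11'); d=cap('side')['frame']; e=cap('scene')['frame']
s=r.observe();print(s['t'],s['tcp_pos'],s['tool_rot'],s['grip_width'],s['contact_force'])
cv2.imwrite('pics/b11.png',np.hstack([cv2.resize(d[100:220,160:300],(400,343),interpolation=2),cv2.resize(e[140:260,130:270],(400,343),interpolation=2)])[:,:,::-1])
```

```text
17.725 [0.4186682  0.34227255 0.10595931] [-1.93584314e-01  9.81083160e-01  4.73059771e-04  8.50430951e-04] 0.04721608950403678 [-0.14959346 -0.02128115 -1.68807429]
```

View pics/b11.png

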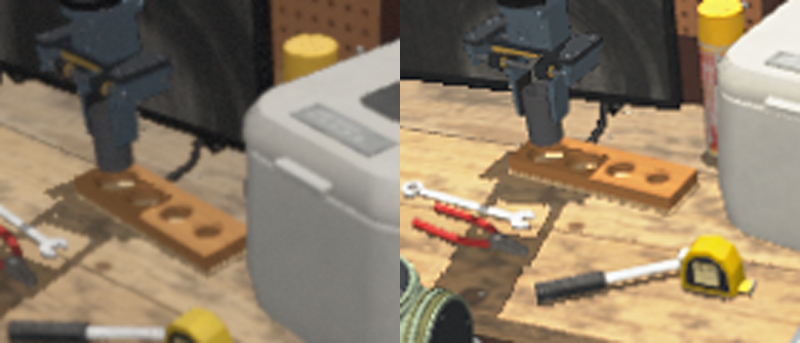

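View pics/wrist11.png

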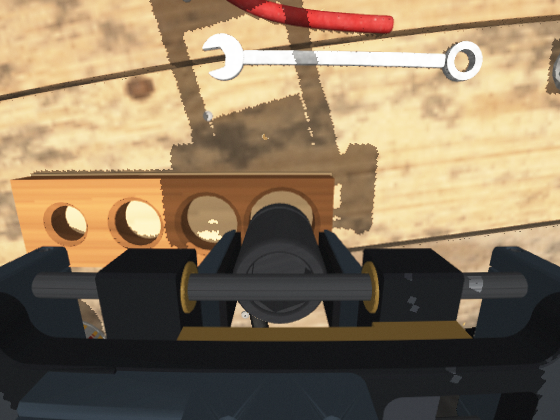

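send_rows --increments '[{"delta_pos": [0,0,-10],"rot": [0,0,0],"gripper": 1},{"delta_pos": [0,0,-20],"rot": [0,0,0],"gripper": 1},{"delta_pos": [0,0,-30],"rot": [0,0,0],"gripper": 1},{"delta_pos": [0,0,-38],"rot": [0,0,0],"gripper": 1},{"delta_pos": [0,0,-38],"rot": [0,0,0],"gripper": 1},{"delta_pos": [0,0,-38],"rot": [0,0,0],"gripper": 1}]'

```text
t: 18.48
tcp_pos: [0.4184, 0.3421, 0.0671]
tool_rot: [-0.194, 0.981, 0.0, 0.0]
contact_force: [-0.3, -0.3, -2.2]
grip_width: 0.0477
```

send_rows --increments '[{"delta_pos": [0,0,-2],"rot": [0,0,0],"gripper": 1},{"delta_pos": [0,0,-2],"rot": [0,0,0],"gripper": 0.3},{"delta_pos": [0,0,-2],"rot": [0,0,0],"gripper": 0.1},{"delta_pos": [0,0,-2],"rot": [0,0,0],"gripper": 0.1},{"delta_pos": [0,0,-2],"rot": [0,0,0],"gripper": 0},{"delta_pos": [0,0,30],"rot": [0,0,0],"gripper": 0},{"delta_pos": [-5,-2,80],"rot": [0,0,0],"gripper": 0},{"delta_pos": [-25,-10,130],"rot": [0,0,0],"gripper": 0},{"delta_pos": [-50,-20,170],"rot": [0,0,0],"gripper": 0},{"delta_pos": [-50,-20,180],"rot": [0,0,0],"gripper": 0},{"delta_pos": [-50,-20,180],"rot": [0,0,0],"gripper": 0}]'

```text
t: 19.85
tcp_pos: [0.3687, 0.3222, 0.247]
tool_rot: [-0.194, 0.981, 0.0, 0.001]
contact_force: [-0.2, -0.0, -0.1]
grip_width: 0.0913
```

Run:
```python
from h import *
d=cap('side')['frame']; e=cap('scene')['frame']
s=r.observe();print(s['t'],s['tcp_pos'],s['tool_rot'],s['grip_width'],s['contact_force'])
cv2.imwrite('pics/b12.png',np.hstack([cv2.resize(d[100:220,160:300],(400,343),interpolation=2),cv2.resize(e[140:260,130:270],(400,343),interpolation=2)])[:,:,::-1])
```

```text
19.95 [0.36831592 0.32177033 0.24535652] [-1.93486561e-01  9.81102072e-01 -6.33172287e-04 -1.12912408e-03] 0.0912078753575956 [-0.30976604  0.66811223 -0.4805862 ]
```

View pics/b12.png

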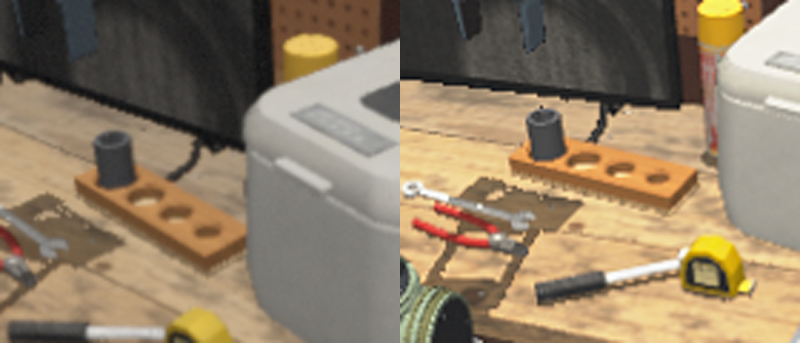

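The 48 stands upright and fully down in its hole in both views. Next is the 32.

send_rows --increments '[{"delta_pos": [-13,-42,0],"rot": [0,0,-10],"gripper": 0},{"delta_pos": [-28,-92,0],"rot": [0,0,-20],"gripper": 0},{"delta_pos": [-33,-142,0],"rot": [0,0,-30],"gripper": 0},{"delta_pos": [-38,-192,0],"rot": [0,0,-40],"gripper": 0},{"delta_pos": [-38,-242,0],"rot": [0,0,-50],"gripper": 0},{"delta_pos": [-38,-292,0],"rot": [0,0,-60],"gripper": 0},{"delta_pos": [-38,-342,0],"rot": [0,0,-70],"gripper": 0},{"delta_pos": [-38,-392,0],"rot": [0,0,-80],"gripper": 0},{"delta_pos": [-38,-442,0],"rot": [0,0,-86],"gripper": 0},{"delta_pos": [-33,-502,0],"rot": [0,0,-86],"gripper": 0},{"delta_pos": [-23,-562,0],"rot": [0,0,-86],"gripper": 0},{"delta_pos": [2,-612,-20],"rot": [0,0,-86],"gripper": 0},{"delta_pos": [42,-642,-45],"rot": [0,0,-86],"gripper": 0},{"delta_pos": [87,-657,-70],"rot": [0,0,-86],"gripper": 0},{"delta_pos": [130,-667,-90],"rot": [0,0,-86],"gripper": 0},{"delta_pos": [165,-674,-107],"rot": [0,0,-86],"gripper": 0},{"delta_pos": [165,-674,-107],"rot": [0,0,-86],"gripper": 0},{"delta_pos": [165,-674,-107],"rot": [0,0,-86],"gripper": 0},{"delta_pos": [165,-674,-107],"rot": [0,0,-86],"gripper": 0}]'

```text
t: 22.32
tcp_pos: [0.5324, -0.352, 0.1402]
tool_rot: [0.528, 0.849, -0.0, -0.0]
contact_force: [0.8, -0.4, 0.4]
grip_width: 0.0914
```

Run:
```python
from h import *
c=cap('wrist','wrist13');W=cloud(c);z=W[...,2]
s=r.observe();print(s['t'],s['tcp_pos'],s['tool_rot'],s['grip_width'])
m=((z>.078)&(z<.086)).astype(np.uint8)
n,lab,st,ce=cv2.connectedComponentsWithStats(m)
for i in range(1,n):
    if st[i,4]>80:
        P=W[lab==i][:,:2]*1000
        (cx,cy),rad=cv2.minEnclosingCircle(P.astype(np.float32)); print(st[i],round(cx,1),round(cy,1),round(rad,1))
```

```text
22.375 [ 0.53252895 -0.35210195  0.14055704] [5.27787031e-01 8.49376712e-01 1.09543345e-06 2.26737292e-04] 0.09133094923976584
[ 432    0  128   79 1011] 604.3 -166.7 52.9
[ 247   35   60   65 1843] 480.4 -250.1 20.3
[263 138  34  35 558] 507.3 -300.6 12.0
[259 214  43  41 839] 533.4 -352.8 16.2
```

View pics/wrist13.png

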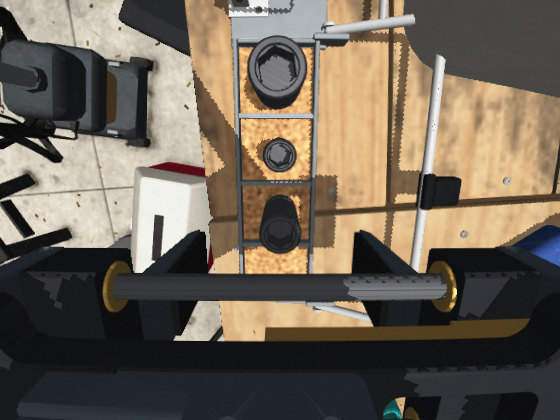

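The 32 socket sits at (280,232), centred, with measured radius 16.2 mm. Gripping and lifting it.

send_rows --increments '[{"delta_pos": [1,-1,-20],"rot": [0,0,0],"gripper": 0},{"delta_pos": [1,-1,-40],"rot": [0,0,0],"gripper": 0},{"delta_pos": [1,-1,-60],"rot": [0,0,0],"gripper": 0},{"delta_pos": [1,-1,-77],"rot": [0,0,0],"gripper": 0},{"delta_pos": [1,-1,-77],"rot": [0,0,0],"gripper": 0},{"delta_pos": [1,-1,-77],"rot": [0,0,0],"gripper": 1},{"delta_pos": [1,-1,-77],"rot": [0,0,0],"gripper": 1},{"delta_pos": [1,-1,-77],"rot": [0,0,0],"gripper": 1},{"delta_pos": [1,-1,-77],"rot": [0,0,0],"gripper": 1},{"delta_pos": [1,-1,-77],"rot": [0,0,0],"gripper": 1},{"delta_pos": [1,-1,-77],"rot": [0,0,0],"gripper": 1},{"delta_pos": [1,-1,-70],"rot": [0,0,0],"gripper": 1},{"delta_pos": [1,-1,-45],"rot": [0,0,0],"gripper": 1},{"delta_pos": [1,-1,-10],"rot": [0,0,0],"gripper": 1},{"delta_pos": [1,-1,30],"rot": [0,0,0],"gripper": 1},{"delta_pos": [1,-1,60],"rot": [0,0,0],"gripper": 1},{"delta_pos": [1,-1,60],"rot": [0,0,0],"gripper": 1}]'

```text
t: 24.5
tcp_pos: [0.5354, -0.3537, 0.2028]
tool_rot: [0.528, 0.85, -0.0, 0.003]
contact_force: [0.2, 0.4, -2.8]
grip_width: 0.0317
```

send_rows --increments '[{"delta_pos": [-34,3,10],"rot": [0,0,0],"gripper": 1},{"delta_pos": [-74,8,20],"rot": [0,0,0],"gripper": 1},{"delta_pos": [-114,23,30],"rot": [0,0,0],"gripper": 1},{"delta_pos": [-154,48,30],"rot": [0,0,0],"gripper": 1},{"delta_pos": [-189,93,30],"rot": [0,0,0],"gripper": 1},{"delta_pos": [-199,143,30],"rot": [0,0,0],"gripper": 1},{"delta_pos": [-204,193,30],"rot": [0,0,0],"gripper": 1},{"delta_pos": [-204,243,30],"rot": [0,0,0],"gripper": 1},{"delta_pos": [-204,293,30],"rot": [0,0,0],"gripper": 1},{"delta_pos": [-204,353,30],"rot": [0,0,0],"gripper": 1},{"delta_pos": [-199,413,30],"rot": [0,0,-2],"gripper": 1},{"delta_pos": [-184,473,30],"rot": [0,0,-3.7],"gripper": 1},{"delta_pos": [-164,523,20],"rot": [0,0,-3.7],"gripper": 1},{"delta_pos": [-134,553,0],"rot": [0,0,-3.7],"gripper": 1},{"delta_pos": [-99,573,-30],"rot": [0,0,-3.7],"gripper": 1},{"delta_pos": [-70,584,-60],"rot": [0,0,-3.7],"gripper": 1},{"delta_pos": [-70,584,-95],"rot": [0,0,-3.7],"gripper": 1},{"delta_pos": [-70,584,-95],"rot": [0,0,-3.7],"gripper": 1},{"delta_pos": [-70,584,-95],"rot": [0,0,-3.7],"gripper": 1},{"delta_pos": [-70,584,-95],"rot": [0,0,-3.7],"gripper": 1}]'

```text
t: 27.0
tcp_pos: [0.4648, 0.2312, 0.1064]
tool_rot: [0.555, 0.832, 0.001, 0.001]
contact_force: [0.1, 0.3, -1.8]
grip_width: 0.0318
```

```bash
cat > look.py <<'E'
from h import *
import sys
def go(tag):
    w=cap('wrist')['frame'];d=cap('side')['frame']; e=cap('scene')['frame']
    s=r.observe();print(s['t'],s['tcp_pos'].round(4),s['tool_rot'].round(3),s['grip_width'].round(4),s['contact_force'].round(1))
    a=np.hstack([cv2.resize(d[100:220,160:300],(400,343),interpolation=2),cv2.resize(e[140:260,130:270],(400,343),interpolation=2)])
    b=np.hstack([cv2.resize(w[:270],(518,250)),np.zeros((250,282,3),np.uint8)])
    cv2.imwrite('pics/%s.png'%tag,np.vstack([a,b])[:,:,::-1])
go(sys.argv[1])
E
python3 look.py b14
```

```text
Traceback (most recent call last):
  File "look.py", line 9, in <module>
    go(sys.argv[1])
    ~~^^^^^^^^^^^^^
  File "look.py", line 5, in go
    s=r.observe();print(s['t'],s['tcp_pos'].round(4),s['tool_rot'].round(3),s['grip_width'].round(4),s['contact_force'].round(1))
                                                                            ^^^^^^^^^^^^^^^^^^^^^
AttributeError: 'float' object has no attribute 'round'
```

```bash
sed -i "s/s\['grip_width'\].round(4)/round(s['grip_width'],4)/" look.py; python3 look.py b14
```

```text
27.3 [0.4644 0.231  0.1055] [0.555 0.832 0.001 0.   ] 0.0318 [ 0.1  1.  -1.3]
```

View pics/b14.png

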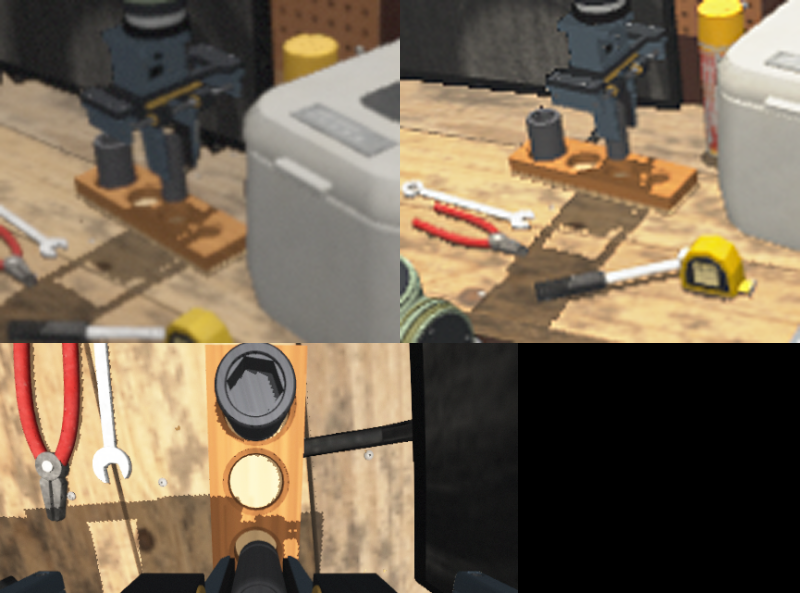

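The 32 hangs over the third hole, with the 48 upright in its own. Lowering it.

send_rows --increments '[{"delta_pos": [0,0,-10],"rot": [0,0,0],"gripper": 1},{"delta_pos": [0,0,-20],"rot": [0,0,0],"gripper": 1},{"delta_pos": [0,0,-30],"rot": [0,0,0],"gripper": 1},{"delta_pos": [0,0,-39],"rot": [0,0,0],"gripper": 1},{"delta_pos": [0,0,-39],"rot": [0,0,0],"gripper": 1},{"delta_pos": [0,0,-39],"rot": [0,0,0],"gripper": 1}]'

```text
t: 28.05
tcp_pos: [0.4642, 0.231, 0.0657]
tool_rot: [0.555, 0.832, -0.0, -0.0]
contact_force: [0.3, 0.3, -2.0]
grip_width: 0.0315
```

send_rows --increments '[{"delta_pos": [0,0,-1],"rot": [0,0,0],"gripper": 0.5},{"delta_pos": [0,0,-1],"rot": [0,0,0],"gripper": 0.2},{"delta_pos": [0,0,-1],"rot": [0,0,0],"gripper": 0.1},{"delta_pos": [0,0,-1],"rot": [0,0,0],"gripper": 0},{"delta_pos": [0,0,20],"rot": [0,0,0],"gripper": 0},{"delta_pos": [0,0,60],"rot": [0,0,0],"gripper": 0},{"delta_pos": [-10,-4,100],"rot": [0,0,0],"gripper": 0},{"delta_pos": [-40,-25,140],"rot": [0,0,0],"gripper": 0},{"delta_pos": [-80,-55,170],"rot": [0,0,0],"gripper": 0},{"delta_pos": [-110,-90,180],"rot": [0,0,0],"gripper": 0},{"delta_pos": [-110,-90,180],"rot": [0,0,0],"gripper": 0}]'

```text
t: 29.42
tcp_pos: [0.3526, 0.1396, 0.2471]
tool_rot: [0.555, 0.832, 0.001, 0.001]
contact_force: [-0.1, 0.8, -0.1]
grip_width: 0.0915
```

```bash
python3 look.py b15
```

```text
29.575 [0.3548 0.1414 0.246 ] [0.555 0.832 0.    0.   ] 0.0913 [ 0.3 -0.2 -0. ]
```

View pics/b15.png

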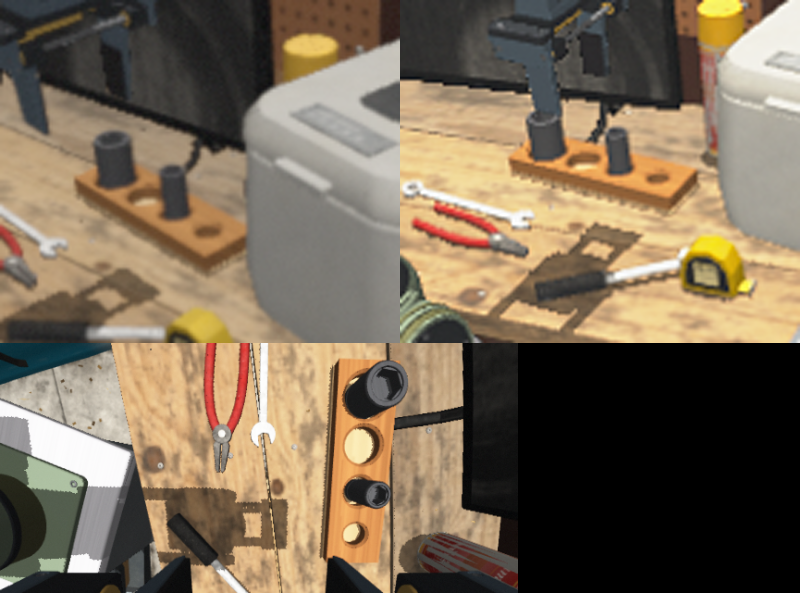

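The 32 is seated upright. Going for the 24.

send_rows --increments '[{"delta_pos": [-19,-51,0],"rot": [0,0,1],"gripper": 0},{"delta_pos": [-24,-111,0],"rot": [0,0,2],"gripper": 0},{"delta_pos": [-24,-171,0],"rot": [0,0,3.7],"gripper": 0},{"delta_pos": [-24,-231,0],"rot": [0,0,3.7],"gripper": 0},{"delta_pos": [-24,-291,0],"rot": [0,0,3.7],"gripper": 0},{"delta_pos": [-14,-341,0],"rot": [0,0,3.7],"gripper": 0},{"delta_pos": [6,-386,-20],"rot": [0,0,3.7],"gripper": 0},{"delta_pos": [46,-416,-45],"rot": [0,0,3.7],"gripper": 0},{"delta_pos": [86,-431,-65],"rot": [0,0,3.7],"gripper": 0},{"delta_pos": [121,-438,-85],"rot": [0,0,3.7],"gripper": 0},{"delta_pos": [153,-442,-105],"rot": [0,0,3.7],"gripper": 0},{"delta_pos": [153,-442,-105],"rot": [0,0,3.7],"gripper": 0},{"delta_pos": [153,-442,-105],"rot": [0,0,3.7],"gripper": 0},{"delta_pos": [153,-442,-105],"rot": [0,0,3.7],"gripper": 0}]'

```text
t: 31.32
tcp_pos: [0.5069, -0.301, 0.1415]
tool_rot: [0.528, 0.85, -0.0, 0.0]
contact_force: [-0.7, -1.0, -0.2]
grip_width: 0.0914
```

Run:
```python
from h import *
c=cap('wrist','wrist16');W=cloud(c);z=W[...,2]
cap('side','side16')
s=r.observe();print(s['t'],s['tcp_pos'],s['tool_rot'],s['grip_width'])
m=((z>.078)&(z<.086)).astype(np.uint8)
n,lab,st,ce=cv2.connectedComponentsWithStats(m)
for i in range(1,n):
    if st[i,4]>80:
        P=W[lab==i][:,:2]*1000
        (cx,cy),rad=cv2.minEnclosingCircle(P.astype(np.float32)); print(st[i],round(cx,1),round(cy,1),round(rad,1))
```

```text
31.425 [ 0.50691979 -0.30111442  0.14182438] [5.27682485e-01 8.49441480e-01 1.97850619e-05 6.05748900e-04] 0.09082682998538477
[422   0  68 150 917] 572.1 -145.8 53.2
[210  32  15  21 118] 413.6 -202.0 6.2
[ 250  126   56   58 1519] 480.6 -250.1 20.1
[264 217  32  30 475] 507.4 -300.5 12.1
```

View pics/wrist16.png

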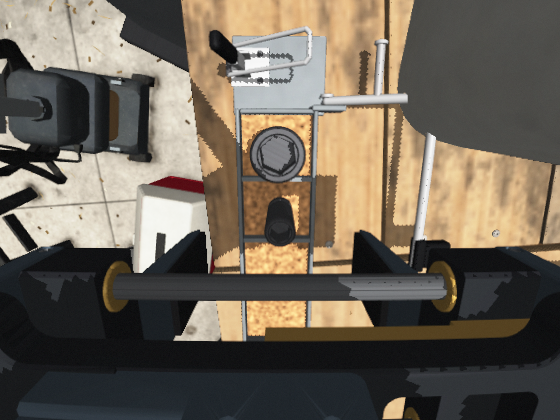

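View pics/side16.png

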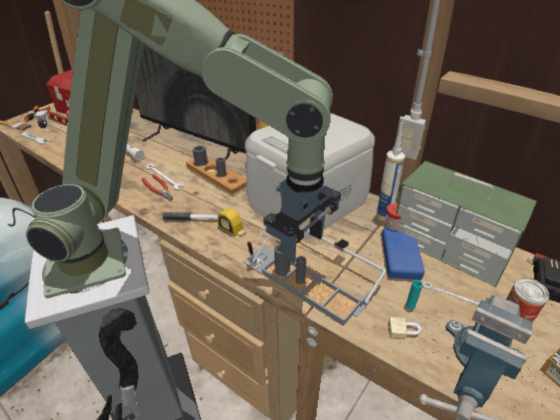

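The 24 socket at (280,230) is centred, with measured radius 12.1 mm. Gripping and lifting.

send_rows --increments '[{"delta_pos": [0,0,-20],"rot": [0,0,0],"gripper": 0.2},{"delta_pos": [0,0,-40],"rot": [0,0,0],"gripper": 0.3},{"delta_pos": [0,0,-60],"rot": [0,0,0],"gripper": 0.3},{"delta_pos": [0,0,-78],"rot": [0,0,0],"gripper": 0.3},{"delta_pos": [0,0,-78],"rot": [0,0,0],"gripper": 0.3},{"delta_pos": [0,0,-78],"rot": [0,0,0],"gripper": 1},{"delta_pos": [0,0,-78],"rot": [0,0,0],"gripper": 1},{"delta_pos": [0,0,-78],"rot": [0,0,0],"gripper": 1},{"delta_pos": [0,0,-78],"rot": [0,0,0],"gripper": 1},{"delta_pos": [0,0,-78],"rot": [0,0,0],"gripper": 1},{"delta_pos": [0,0,-70],"rot": [0,0,0],"gripper": 1},{"delta_pos": [0,0,-45],"rot": [0,0,0],"gripper": 1},{"delta_pos": [0,0,-10],"rot": [0,0,0],"gripper": 1},{"delta_pos": [0,0,30],"rot": [0,0,0],"gripper": 1},{"delta_pos": [0,0,60],"rot": [0,0,0],"gripper": 1},{"delta_pos": [0,0,60],"rot": [0,0,0],"gripper": 1}]'

```text
t: 33.42
tcp_pos: [0.5084, -0.3017, 0.2039]
tool_rot: [0.527, 0.85, 0.0, 0.003]
contact_force: [0.1, -0.0, -0.1]
grip_width: 0.0236
```

send_rows --increments '[{"delta_pos": [-37,1,10],"rot": [0,0,0],"gripper": 1},{"delta_pos": [-77,6,20],"rot": [0,0,0],"gripper": 1},{"delta_pos": [-117,21,30],"rot": [0,0,0],"gripper": 1},{"delta_pos": [-147,51,30],"rot": [0,0,0],"gripper": 1},{"delta_pos": [-167,91,30],"rot": [0,0,0],"gripper": 1},{"delta_pos": [-177,141,30],"rot": [0,0,0],"gripper": 1},{"delta_pos": [-177,201,30],"rot": [0,0,0],"gripper": 1},{"delta_pos": [-177,261,30],"rot": [0,0,0],"gripper": 1},{"delta_pos": [-177,321,30],"rot": [0,0,-1],"gripper": 1},{"delta_pos": [-177,381,30],"rot": [0,0,-3],"gripper": 1},{"delta_pos": [-162,421,30],"rot": [0,0,-3.7],"gripper": 1},{"delta_pos": [-132,446,20],"rot": [0,0,-3.7],"gripper": 1},{"delta_pos": [-97,458,0],"rot": [0,0,-3.7],"gripper": 1},{"delta_pos": [-57,468,-30],"rot": [0,0,-3.7],"gripper": 1},{"delta_pos": [-20.5,476.6,-60],"rot": [0,0,-3.7],"gripper": 1},{"delta_pos": [-20.5,476.6,-96],"rot": [0,0,-3.7],"gripper": 1},{"delta_pos": [-20.5,476.6,-96],"rot": [0,0,-3.7],"gripper": 1},{"delta_pos": [-20.5,476.6,-96],"rot": [0,0,-3.7],"gripper": 1},{"delta_pos": [-20.5,476.6,-96],"rot": [0,0,-3.7],"gripper": 1}]'

```text
t: 35.8
tcp_pos: [0.4873, 0.1758, 0.1065]
tool_rot: [0.555, 0.832, 0.001, 0.001]
contact_force: [0.5, -0.3, -1.3]
grip_width: 0.0236
```

```bash
python3 look.py b17
```

```text
35.95 [0.4871 0.1757 0.1062] [0.555 0.832 0.001 0.001] 0.0233 [ 0.5 -0.5 -0.8]
```

View pics/b17.png

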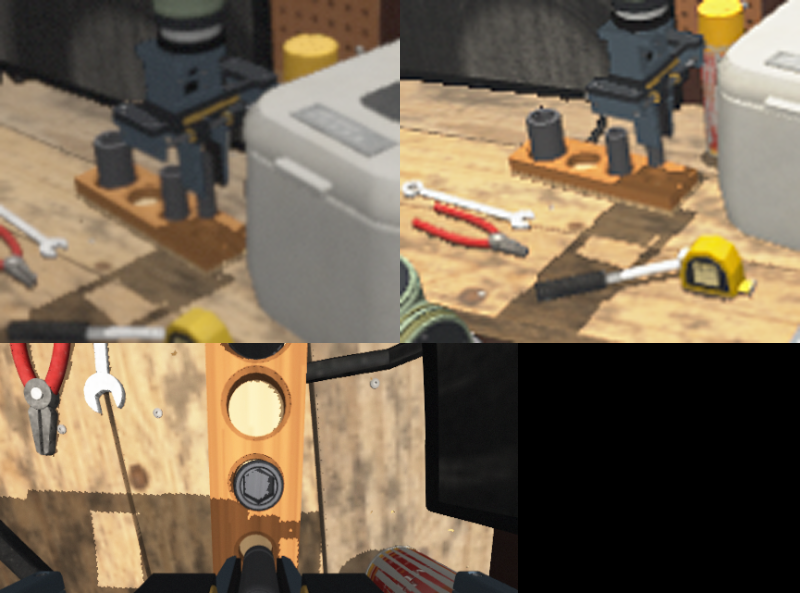

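The 24 is over the narrow hole, and the spray can at (420,575) is clear. Lowering it.

send_rows --increments '[{"delta_pos": [0,0,-10],"rot": [0,0,0],"gripper": 1},{"delta_pos": [0,0,-20],"rot": [0,0,0],"gripper": 1},{"delta_pos": [0,0,-30],"rot": [0,0,0],"gripper": 1},{"delta_pos": [0,0,-39],"rot": [0,0,0],"gripper": 1},{"delta_pos": [0,0,-39],"rot": [0,0,0],"gripper": 1},{"delta_pos": [0,0,-39],"rot": [0,0,0],"gripper": 1}]'

```text
t: 36.7
tcp_pos: [0.4867, 0.1755, 0.0656]
tool_rot: [0.555, 0.832, -0.0, -0.0]
contact_force: [-0.2, -0.8, -1.0]
grip_width: 0.0235
```

send_rows --increments '[{"delta_pos": [0,0,-1],"rot": [0,0,0],"gripper": 0.6},{"delta_pos": [0,0,-1],"rot": [0,0,0],"gripper": 0.4},{"delta_pos": [0,0,-1],"rot": [0,0,0],"gripper": 0.3},{"delta_pos": [0,0,-1],"rot": [0,0,0],"gripper": 0.3},{"delta_pos": [0,0,20],"rot": [0,0,0],"gripper": 0.3},{"delta_pos": [0,0,60],"rot": [0,0,0],"gripper": 0.3},{"delta_pos": [-20,-4,100],"rot": [0,0,0],"gripper": 0.1},{"delta_pos": [-60,-12,140],"rot": [0,0,0],"gripper": 0},{"delta_pos": [-105,-25,170],"rot": [0,0,0],"gripper": 0},{"delta_pos": [-135,-45,180],"rot": [0,0,0],"gripper": 0},{"delta_pos": [-135,-45,180],"rot": [0,0,0],"gripper": 0}]'

```text
t: 38.08
tcp_pos: [0.3503, 0.1299, 0.2471]
tool_rot: [0.555, 0.832, 0.001, 0.001]
contact_force: [-1.0, -0.4, 0.2]
grip_width: 0.0908
```

```bash
python3 look.py b18
```

```text
38.225 [0.3524 0.1309 0.2459] [0.555 0.832 0.    0.   ] 0.0914 [0.2 1.3 0. ]
```

View pics/b18.png

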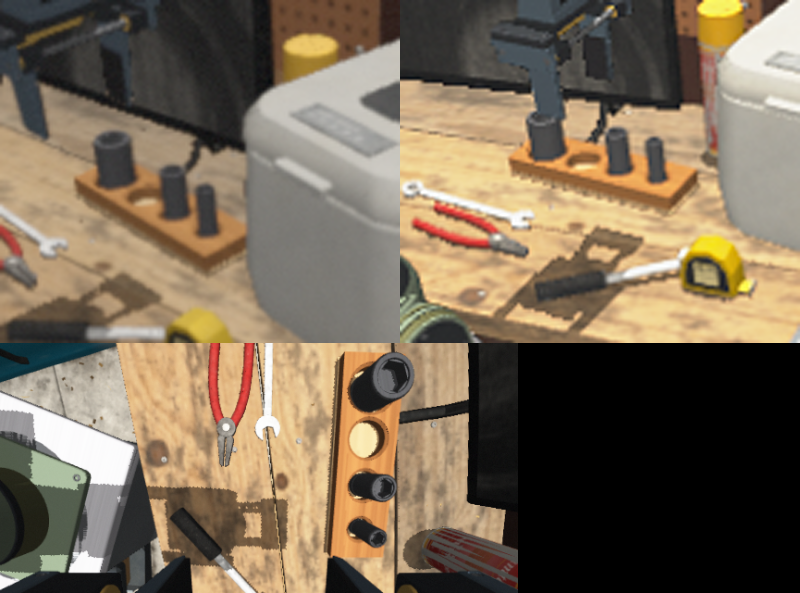

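The 24, 32 and 48 are all seated. For the 40, I'll turn the gripper (yaw 180°) so that its long side and camera stay clear of the bread machine, and go in with the jaws partly closed.

send_rows --increments '[{"delta_pos": [-16,-51,0],"rot": [0,0,10],"gripper": 0.35},{"delta_pos": [-21,-111,0],"rot": [0,0,20],"gripper": 0.35},{"delta_pos": [-21,-171,0],"rot": [0,0,30],"gripper": 0.35},{"delta_pos": [-21,-231,0],"rot": [0,0,40],"gripper": 0.35},{"delta_pos": [-16,-281,0],"rot": [0,0,50],"gripper": 0.35},{"delta_pos": [-6,-326,0],"rot": [0,0,60],"gripper": 0.35},{"delta_pos": [19,-356,-20],"rot": [0,0,67.5],"gripper": 0.35},{"delta_pos": [59,-371,-45],"rot": [0,0,67.5],"gripper": 0.35},{"delta_pos": [99,-378,-75],"rot": [0,0,67.5],"gripper": 0.35},{"delta_pos": [129,-381,-106],"rot": [0,0,67.5],"gripper": 0.35},{"delta_pos": [129,-381,-106],"rot": [0,0,67.5],"gripper": 0.35},{"delta_pos": [129,-381,-106],"rot": [0,0,67.5],"gripper": 0.35},{"delta_pos": [129,-381,-106],"rot": [0,0,67.5],"gripper": 0.35}]'

```text
t: 39.85
tcp_pos: [0.4806, -0.2506, 0.1411]
tool_rot: [-0.001, 1.0, -0.0, 0.001]
contact_force: [0.2, 1.1, -0.6]
grip_width: 0.0593
```

Run:
```python
from h import *
c=cap('wrist','wrist19');W=cloud(c);z=W[...,2]
d=cap('side','side19')
s=r.observe();print(s['t'],s['tcp_pos'],s['tool_rot'],s['grip_width'],s['joint_positions'])
m=((z>.078)&(z<.086)).astype(np.uint8)
n,lab,st,ce=cv2.connectedComponentsWithStats(m)
for i in range(1,n):
    if st[i,4]>80:
        P=W[lab==i][:,:2]*1000
        (cx,cy),rad=cv2.minEnclosingCircle(P.astype(np.float32)); print(st[i],round(cx,1),round(cy,1),round(rad,1))
V=cloud(d);V2=np.load('pics/wrist7.npz')['W']
for q in (V,V2):
    k=(abs(q[...,0]-.4806)<.025)&(q[...,1]>-.222)&(q[...,1]<-.18)
    k&=q[...,2]<.1
    print('zmax near +y finger',np.nanmax(q[...,2][k]) if k.any() else None,k.sum())
```

```text
39.95 [ 0.48058974 -0.2505946   0.1412338 ] [-9.29142412e-04  9.99999063e-01 -4.74260454e-04  8.86442304e-04] 0.059285998405754894 [-5.01878120e-01  3.46158854e-01  1.78241958e+00  2.73848138e-05
  1.01100368e+00 -2.07454725e+00]
[ 257  207   53   52 1290] 480.5 -250.1 20.3
zmax near +y finger 0.07573553378125898 86
zmax near +y finger 0.07708395658703328 1019
```

View pics/wrist19.png

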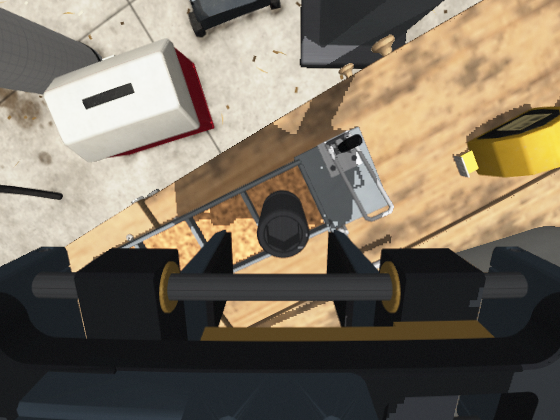

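View pics/side19.png

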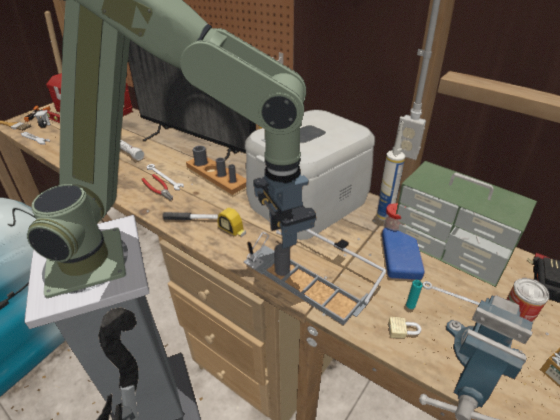

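Run:
```python
from h import *
q=np.load('pics/wrist7.npz')['W']
k=(abs(q[...,0]-.4806)<.03)&(q[...,1]>-.225)&(q[...,1]<-.18)&(q[...,2]>.028)
for p in q[k][np.argsort(q[k][:,2])][::6]: print(p.round(3),end=' ')
print(k.sum()); print(np.argwhere(k)[:3],np.argwhere(k)[-3:])
```

```text
[ 0.451 -0.198  0.058] [ 0.454 -0.196  0.06 ] [ 0.455 -0.192  0.062] [ 0.457 -0.193  0.064] [ 0.459 -0.192  0.066] [ 0.461 -0.191  0.067] [ 0.462 -0.191  0.068] [ 0.465 -0.19   0.07 ] [ 0.467 -0.187  0.071] [ 0.469 -0.188  0.072] [ 0.472 -0.186  0.074] [ 0.471 -0.185  0.075] [ 0.471 -0.18   0.076] 77
[[ 84 185]
 [ 84 186]
 [ 85 184]] [[107 194]
 [107 195]
 [108 196]]
```

The thing near the left finger is the latch's wire loop, at y ≈ -0.19. The finger's back is at -0.207, so it clears. Gripping the 40.

send_rows --increments '[{"delta_pos": [0,0,-20],"rot": [0,0,0],"gripper": 0.35},{"delta_pos": [0,0,-40],"rot": [0,0,0],"gripper": 0.35},{"delta_pos": [0,0,-60],"rot": [0,0,0],"gripper": 0.35},{"delta_pos": [0,0,-77],"rot": [0,0,0],"gripper": 0.35},{"delta_pos": [0,0,-77],"rot": [0,0,0],"gripper": 0.35},{"delta_pos": [0,0,-77],"rot": [0,0,0],"gripper": 1},{"delta_pos": [0,0,-77],"rot": [0,0,0],"gripper": 1},{"delta_pos": [0,0,-77],"rot": [0,0,0],"gripper": 1},{"delta_pos": [0,0,-77],"rot": [0,0,0],"gripper": 1},{"delta_pos": [0,0,-77],"rot": [0,0,0],"gripper": 1},{"delta_pos": [0,0,-70],"rot": [0,0,0],"gripper": 1},{"delta_pos": [0,0,-45],"rot": [0,0,0],"gripper": 1},{"delta_pos": [0,0,-10],"rot": [0,0,0],"gripper": 1},{"delta_pos": [0,0,30],"rot": [0,0,0],"gripper": 1},{"delta_pos": [0,0,60],"rot": [0,0,0],"gripper": 1},{"delta_pos": [0,0,60],"rot": [0,0,0],"gripper": 1}]'

```text
t: 41.95
tcp_pos: [0.4818, -0.2512, 0.202]
tool_rot: [-0.001, 1.0, -0.001, 0.002]
contact_force: [-0.1, -0.1, -3.7]
grip_width: 0.0396
```

send_rows --increments '[{"delta_pos": [-35,0,15],"rot": [0,0,0],"gripper": 1},{"delta_pos": [-70,5,30],"rot": [0,0,0],"gripper": 1},{"delta_pos": [-105,25,40],"rot": [0,0,-7],"gripper": 1},{"delta_pos": [-130,60,40],"rot": [0,0,-17],"gripper": 1},{"delta_pos": [-145,110,40],"rot": [0,0,-27],"gripper": 1},{"delta_pos": [-150,170,40],"rot": [0,0,-37],"gripper": 1},{"delta_pos": [-150,230,40],"rot": [0,0,-47],"gripper": 1},{"delta_pos": [-150,290,40],"rot": [0,0,-57],"gripper": 1},{"delta_pos": [-145,350,40],"rot": [0,0,-67.5],"gripper": 1},{"delta_pos": [-135,410,40],"rot": [0,0,-67.5],"gripper": 1},{"delta_pos": [-120,460,40],"rot": [0,0,-67.5],"gripper": 1},{"delta_pos": [-100,500,30],"rot": [0,0,-67.5],"gripper": 1},{"delta_pos": [-75,522,10],"rot": [0,0,-67.5],"gripper": 1},{"delta_pos": [-40,537,-20],"rot": [0,0,-67.5],"gripper": 1},{"delta_pos": [-40,537,-60],"rot": [0,0,-67.5],"gripper": 1},{"delta_pos": [-40,537,-95],"rot": [0,0,-67.5],"gripper": 1},{"delta_pos": [-40,537,-95],"rot": [0,0,-67.5],"gripper": 1},{"delta_pos": [-40,537,-95],"rot": [0,0,-67.5],"gripper": 1},{"delta_pos": [-40,537,-95],"rot": [0,0,-67.5],"gripper": 1}]'

```text
t: 44.32
tcp_pos: [0.4416, 0.2871, 0.1064]
tool_rot: [0.555, 0.832, 0.001, 0.001]
contact_force: [0.0, 0.8, -1.9]
grip_width: 0.0395
```

```bash
python3 look.py b20
```

```text
44.475 [0.4412 0.2868 0.1061] [0.555 0.832 0.001 0.001] 0.0397 [-0.7  0.  -2.3]
```

View pics/b20.png

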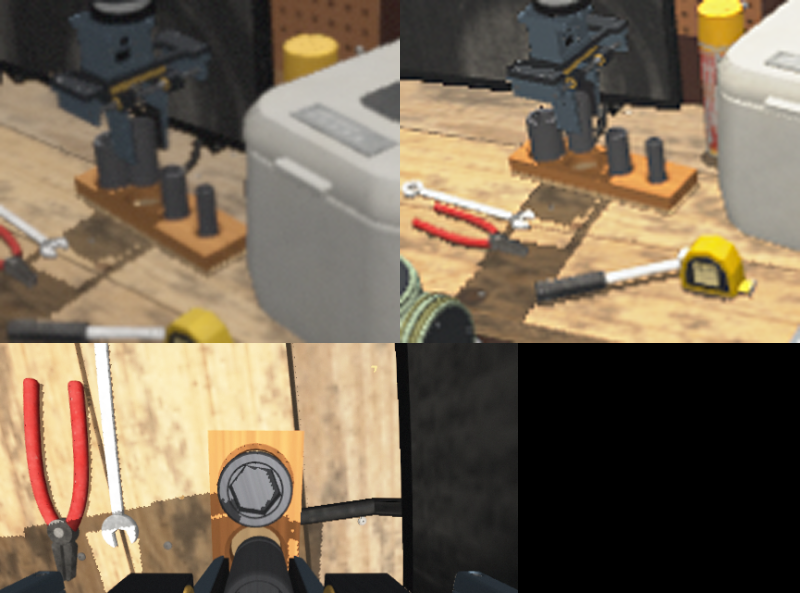

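The scene view makes the 48 look slightly tilted near (541,140), so I'll check it numerically before lowering.

Run:
```python
from h import *
from scipy.optimize import least_squares
c=cap('wrist');W=cloud(c);z=W[...,2]
m=((z>.06)&(z<.1)); m[:, :200]=0;m[:,340:]=0
n,lab,st,ce=cv2.connectedComponentsWithStats(m.astype(np.uint8))
for i in range(1,n):
    if st[i,4]>200:
        Q=W[lab==i];t=Q[(Q[:,2]>np.percentile(Q[:,2],60)-.004)]
        A=np.c_[t[:,:2],np.ones(len(t))];p=np.linalg.lstsq(A,t[:,2],rcond=None)[0]
        print(st[i],np.percentile(Q[:,2],[5,50,95]).round(4),'slope',p[:2].round(3),cv2.minEnclosingCircle((t[:,:2]*1000).astype(np.float32)))
c=cap('scene');cv2.imwrite('pics/sc21.png',cv2.resize(c['frame'][150:220,165:245,::-1],None,fx=8,fy=8,interpolation=2))
```

```text
[ 236  117   82   83 4911] [0.0603 0.0828 0.0852] slope [ 0.001 -0.001] ((417.8489685058594, 339.3777160644531), 24.154224395751953)
[ 228  213  103   45 1269] [0.067  0.0885 0.0988] slope [ 0.004 -0.005] ((435.6197509765625, 300.70489501953125), 28.945507049560547)
[257 311  46  17 591] [0.0606 0.082  0.0849] slope [-0.029  0.089] ((463.34136962890625, 235.08506774902344), 15.683616638183594)
```

View pics/sc21.png

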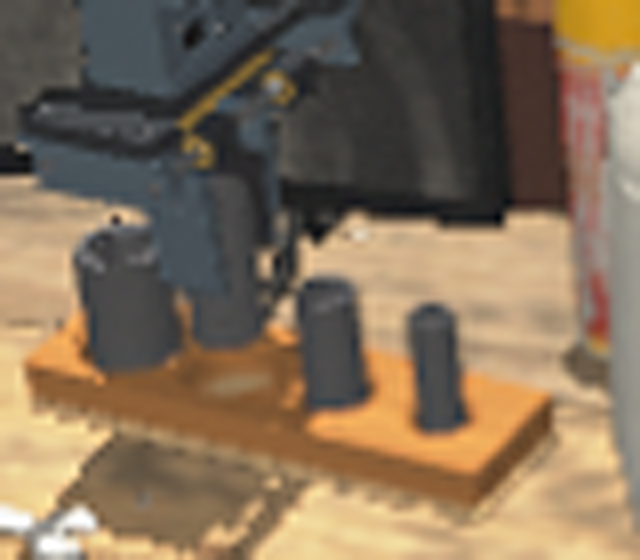

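The 48 is level (top-face slope 0.001) and within about 3 mm of its hole's axis, so the lean is only perspective. Lowering the 40.

send_rows --increments '[{"delta_pos": [0,0,-10],"rot": [0,0,0],"gripper": 1},{"delta_pos": [0,0,-20],"rot": [0,0,0],"gripper": 1},{"delta_pos": [0,0,-30],"rot": [0,0,0],"gripper": 1},{"delta_pos": [0,0,-39],"rot": [0,0,0],"gripper": 1},{"delta_pos": [0,0,-39],"rot": [0,0,0],"gripper": 1},{"delta_pos": [0,0,-39],"rot": [0,0,0],"gripper": 1}]'

```text
t: 45.32
tcp_pos: [0.4407, 0.2865, 0.0656]
tool_rot: [0.555, 0.832, -0.0, -0.0]
contact_force: [-0.4, 0.7, -3.0]
grip_width: 0.0401
```

send_rows --increments '[{"delta_pos": [0,0,-1],"rot": [0,0,0],"gripper": 0.4},{"delta_pos": [0,0,-1],"rot": [0,0,0],"gripper": 0.25},{"delta_pos": [0,0,-1],"rot": [0,0,0],"gripper": 0.2},{"delta_pos": [0,0,-1],"rot": [0,0,0],"gripper": 0.2},{"delta_pos": [0,0,20],"rot": [0,0,0],"gripper": 0.2},{"delta_pos": [0,0,60],"rot": [0,0,0],"gripper": 0.2},{"delta_pos": [-10,-4,100],"rot": [0,0,0],"gripper": 0.2},{"delta_pos": [-40,-30,150],"rot": [0,0,0],"gripper": 0},{"delta_pos": [-75,-80,180],"rot": [0,0,0],"gripper": 0},{"delta_pos": [-85,-130,190],"rot": [0,0,0],"gripper": 0},{"delta_pos": [-85,-165,190],"rot": [0,0,0],"gripper": 0},{"delta_pos": [-85,-165,190],"rot": [0,0,0],"gripper": 0},{"delta_pos": [-85,-165,190],"rot": [0,0,0],"gripper": 0}]'

```text
t: 46.95
tcp_pos: [0.3559, 0.122, 0.256]
tool_rot: [0.555, 0.832, 0.0, -0.0]
contact_force: [-0.4, 1.1, -0.7]
grip_width: 0.0913
```

```bash
python3 look.py b22
python3 - <<'E'
from h import *
c=cap('wrist');W=cloud(c);z=W[...,2]
m=((z>.078)&(z<.09))
n,lab,st,ce=cv2.connectedComponentsWithStats(m.astype(np.uint8))
for i in range(1,n):
    if st[i,4]>80:
        Q=W[lab==i];A=np.c_[Q[:,:2],np.ones(len(Q))];p=np.linalg.lstsq(A,Q[:,2],rcond=None)[0]
        (x,y),rr=cv2.minEnclosingCircle((Q[:,:2]*1000).astype(np.float32));print(round(x,1),round(y,1),round(rr,1),'ztop',np.median(Q[:,2]).round(4),'slope',p[:2].round(3))
d=cap('side','side22');V=cloud(d);f=d['frame'].astype(int)
# opened bar
k=(V[...,2]>.015)&(V[...,2]<.1)&(f.max(2)<70);k[:235]=0;k[252:]=0;k[:,333:]&=True;k[:,:333]=0;k[:,352:]=0
P=V[k];print('handle',len(P),P.mean(0).round(3))
q=(P[:,:2].mean(0)-[.5172,-.3286])@np.array([.898,.4405]); print('X',q,'angle',np.arctan2(q-.045,P[:,2].mean()-.012)+np.arctan2(45,93))
E
```

```text
47.1 [0.3559 0.1224 0.2557] [ 0.554  0.832 -0.    -0.   ] 0.0913 [-0.8  0.7  0.4]
548.3 337.1 86.8 ztop 0.084 slope [-0.021 -0.014]
417.9 339.4 24.8 ztop 0.0837 slope [0.006 0.009]
441.1 286.7 20.6 ztop 0.0836 slope [0.008 0.013]
464.2 232.4 16.8 ztop 0.0832 slope [0.02  0.021]
47.6 4.8 44.9 ztop 0.0835 slope [0.148 0.021]
486.9 175.7 12.4 ztop 0.083 slope [ 0.028 -0.021]
620.1 198.9 30.6 ztop 0.084 slope [-0.015 -0.003]
492.1 21.9 22.7 ztop 0.0848 slope [0.508 0.069]
handle 66 [ 0.635 -0.273  0.057]
X 0.13063951671712815 angle 1.5402601299235894
```

View pics/b22.png

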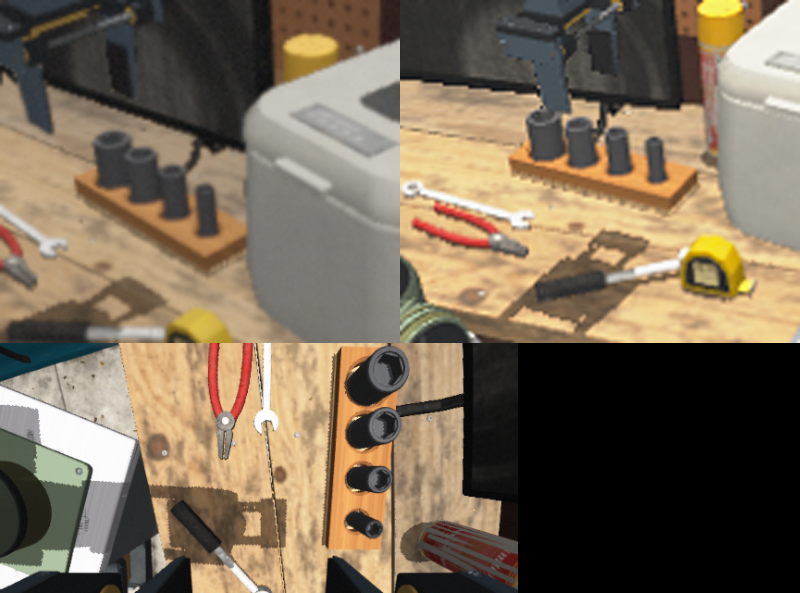

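View pics/side22.png

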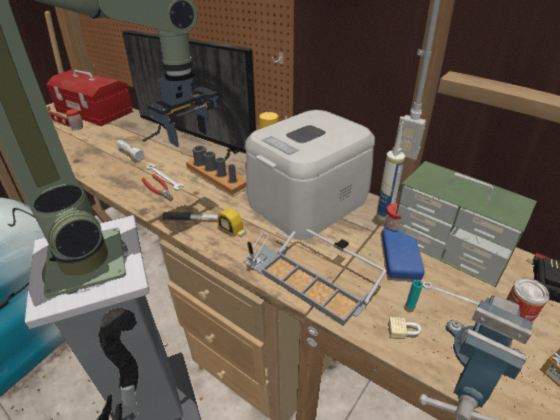

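All four socket tops are level at about 83.5 mm, which puts the centres near 45 mm. Each is within about 3 mm of its hole's axis. The bar lies open and the gripper is clear, so I'm handing in.

```bash
python3 -c "
from workcell import r
print(r.job_done()); print(r.observe()['t'])"
```

```text
the job is handed in; nothing more can be done
None
the job is handed in; nothing more can be done
```

The job is handed in, at about 47 s of the 141 s allowed; the interface gives no verdict. I flipped the latch open and pushed the hold-down bar over to the back. Then I moved the 48, 32, 24 and 40 mm sockets one at a time into their own holes, passing in front of the bread machine.

**Sockets:** In the last wrist image all four tops are at 83.0–83.7 mm, so the centres are near 45 mm (limit 49). They stand within about 3 mm of the hole axes, and the fitted tilts are 0.04 rad or less (limit 0.12). None was knocked over.

**Bar:** It lies open at about 1.54 rad, estimated from the visible surface of the handle. The limit is 1.4 and full travel is 1.65, so that margin is less certain than the socket checks.

**Latch:** I moved it to about 1.55 rad and it stayed there; I judged that from the arm's path and the pictures, not by measuring the angle.

**Forces and contact:** The gripper was clear of everything at hand-in. The readings I took never showed more than about 13 N.

**Doubtful check:** The 48 looked tilted in one scene picture. Its fitted top face was level (slope 0.001), so the lean was only perspective.

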